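# Empty the locker-key tray into the key box and leave it airing

## Task

Empty the returned locker keys into the white key box: lay the box's lid right back, flip up its stay and let the lid down so that it rests propped on the stay. Gather every stray key from the desk into the grey tray with the others, and only when the lid is propped and all the keys are together in the tray, tip the tray so that they slide into the box. Stand the empty tray back flat on its black mat, see that every key is in the box, and leave the lid propped so that the wet keys can dry; leave everything else where it is, also the key tags at the far edge of the desk by the water bottle.

Things in the scene. Friction and masses are not known exactly. Their poses are not given: they have to be found in the camera images.
- keybox: white sheet-metal key box, 180 x 200 mm and 90 mm high, walls and floor 6 mm, fixed to the desk; origin under its centre, z up; the lid is hinged along its -y side and its open front (towards +y) faces the robot; the stay is on the outside of its -x end
- lid_hinge (a point): middle of the lid's hinge line, on the rim of the -y wall, 90 mm above the desk; the hinge axis is the box's x axis
- lid (a joint): angle of the lid (rad): 0 shut, grows as it opens; past 1.6 it leans back against its stop at 1.8; damped hinge: let go below that it sinks within seconds till shut or on the stay. Propped it rests at about 1.29 (a notch in the steel ear at its side catches the cross bar; 1.2 to 1.5 is well propped). Plate 184 x 202 x 6 mm, 0.35 kg; lifting at the handle takes about 3 N
- lid_handle (a point): middle of the lid's handle, a round steel bar 12 mm thick and 100 mm long, parallel to the hinge, 38 mm above the lid plate and 12 mm in from the lid's front edge: 188 mm from the hinge line along the lid, 38 mm off its underside plane. The bar has an end post at 50 mm to each side
- stay (a joint): angle of the stay (rad): 0 lying flat along the box's -x end with its free end towards +y, pi/2 upright, 1.745 at its end stop, leaning slightly towards the lid hinge, where it stays by itself; moves easily. Flip it up to the stop while the lid leans back beyond 1.6. With the lid resting on its cross bar it stands between 1.55 and 1.745
- stay_grip (a point): grip point of the stay, on the free part of the round cross bar (12 mm thick, parallel to the hinge) at the stay's free end, 135 mm from its pivot and 38 mm outward (-x) of the thin rod; 30 mm of bar lie on its inner side, 30 mm on its outer
- stay_pivot (a point): point of the stay's pivot axis level with stay_grip (same box x): 40 mm from the lid hinge line towards +y and 16 mm below the rim; the axis is the box's x axis
- tray: grey open key tray, floor 130 x 110 mm, walls 36 mm high and 5 mm thick on three sides, the -x side open with a lip that rises gently (18 degrees) to 11 mm high; slippery inside (friction about 0.2: keys slide out when it is tipped, lip down, by some 45 degrees or more); 0.22 kg; origin under the middle of the floor (3 mm thick)
- tray_handle (a point): grip point on the tray's handle, an upright plate outside its +x end, 14 mm thick (along the tray's x), 60 mm wide (y), its top 56 mm above the tray's underside, carried by a 6 mm thick flat tongue; 37 mm are free between plate and tray wall (wall's outer face at x = 66 mm, plate from 103 to 117 mm); this point is 36 mm above the underside and 110 mm from the origin along +x
- tray_lip (a point): middle of the edge of the tray's lip, 91 mm from the origin along -x, 11 mm above the underside
- mat: black rubber mat 200 x 150 x 3 mm, fixed to the desk, on which the tray stands; origin under its centre
- tape_roll: roll of white tape lying flat, 64 mm across, 18 mm high, a bystander; origin under its centre
- board_eraser: small felt board eraser 24 x 50 x 20 mm, a bystander; origin under its centre
- key1: red or blue oval float tag with a small locker key; float 24 mm wide, 54 mm long, 11 mm thick, with the flat key sticking out of one end (89 mm over all), 22 g; origin on its underside, x across the float, the float runs along y from -44 mm to +10 mm (its middle is at y = -17 mm), the key points to +y; starts in the tray
- key2: red or blue oval float tag with a small locker key; float 24 mm wide, 54 mm long, 11 mm thick, with the flat key sticking out of one end (89 mm over all), 22 g; origin on its underside, x across the float, the float runs along y from -44 mm to +10 mm (its middle is at y = -17 mm), the key points to +y; starts in the tray
- key3: red or blue oval float tag with a small locker key; float 24 mm wide, 54 mm long, 11 mm thick, with the flat key sticking out of one end (89 mm over all), 22 g; origin on its underside, x across the float, the float runs along y from -44 mm to +10 mm (its middle is at y = -17 mm), the key points to +y; a stray key on the desk, or absent
- key4: red or blue oval float tag with a small locker key; float 24 mm wide, 54 mm long, 11 mm thick, with the flat key sticking out of one end (89 mm over all), 22 g; origin on its underside, x across the float, the float runs along y from -44 mm to +10 mm (its middle is at y = -17 mm), the key points to +y; a stray key on the desk, or absent
- key5: red or blue oval float tag with a small locker key; float 24 mm wide, 54 mm long, 11 mm thick, with the flat key sticking out of one end (89 mm over all), 22 g; origin on its underside, x across the float, the float runs along y from -44 mm to +10 mm (its middle is at y = -17 mm), the key points to +y; a stray key on the desk, or absent
- key6: red or blue oval float tag with a small locker key; float 24 mm wide, 54 mm long, 11 mm thick, with the flat key sticking out of one end (89 mm over all), 22 g; origin on its underside, x across the float, the float runs along y from -44 mm to +10 mm (its middle is at y = -17 mm), the key points to +y; a stray key on the desk, or absent
There are look-alikes about, which are no part of the job. What is shaped like the key4 but green or purple is not meant.

How it is judged:
By the outcome, as a careful person would: the job done as asked, in the order asked, and still so for the second after the job is handed in, with the robot touching nothing.
Of key3, key4, key5, key6 only 2 to 4 are there at a start; the rules pass over those that are not, and their reading is None.
At some moment in a run one of key3, key4, key5, key6 may be knocked a few centimetres aside while the robot is not near it.
It also fails if it takes over 210 s, if anything falls off the work surface, if the arm or the gripper's body presses on something with over 40 N, if the wrist force passes 120 N, or if a joint passes its speed limit or range.

## Robot

A 7-joint arm with a two-finger parallel gripper is mounted at the origin on a cart in front of the work surface, level with it; the furniture and walls round the work are solid. World frame = base frame: x ahead of the robot, y to its left, z up, the work surface at z = 0. Lengths are in mm, angles in rad, forces in N, time in s.
With the tool pointing down it reaches from about 425 to 875 mm from the base axis. Payload 9.9 kg.
Tool frame: the origin (TCP) lies at the very end of the fingers, on their centre line; the grasp point (between the pads) lies 19 mm behind it; z points along the fingers, y is the line along which they close (so a half turn about z gives the same grasp; the last joint's range is limited). The gripper opens to 85 mm and grips with 20 to 120 N. Pads are 22 mm wide; open, the fingers measure 114 mm over their backs; the gripper's body (76 mm by 85 mm) begins 54 mm behind the grasp point. The pads swing forward as they close: fully open they stand 13 mm farther back than shut.
Start: joints at [-1.354, 0.576, 0.025, 1.437, -0.015, 1.129, -0.057], TCP at [199.985, 644.698, 231.289] pointing down, gripper open.
Joint ranges: [-2.76, 2.76], [-0.34, 2.15], [-1.52, 1.57], [0.19, 2.46], [-1.09, 4.23], [0.17, 1.99], [-2.82, 2.82]. Speed limits (rad/s): [2.22, 2.22, 3.01, 3.01, 3.14, 3.14, 3.14].

## Interface

Orientations are given as a unit quaternion [x, y, z, w].
In Python, from cell import env, imaging, order gives the robot as it stands.
- The arm moves only by the tool step_arm, never from a script. Its argument "moves" is a list of rows, each an object with "rotation": the turn, a rotation vector about the tool's x, y, z normalised to -1 to 1, where 1 is pi/2 rad, a list of three; "dp": the shift along the tool's x, y, z normalised to -1 to 1, where 1 is 0.3 m, a list of three; "claw": the opening, from 0 (shut) to 1 (fully open). In form: [{"rotation": [ax, ay, az], "dp": [dx, dy, dz], "claw": claw}, ...]. A call has exactly 5 rows; each row is the pose to reach, as a shift and turn from the pose commanded when the call began, along the tool's axes at that moment; what a row does not reach only later rows make up. A row lasts 1/12 s, in which the tool goes at most 41.7 mm and 7.16 degrees, less where a joint would pass 70% of its speed; a pose out of reach is approached as far as the arm can. A call with a number of a shift or a turn outside -1 to 1 is refused whole. A call with a gripper value outside its range is refused whole. The fingers move at their own pace and stop on an object; the grip force is fixed at half the most. Time passes only in rows, so rows that repeat a pose let the fingers close, or fill a call up. It gives the time, the measured TCP pose, the force, the opening and the grip force at its end, in the units of the state.
- env.sense(): the state, without advancing time (a new reading comes with each control period).
- imaging.grab_frame(name): name is "side" or "top"; returns a dict with "img" (400x640x3 uint8, red, green, blue), "fx", "fy", "cx", "cy" (pixels), "k1" (the pictures are not rectified: a ray, as slopes to the right and down, at radius r is drawn at 1 + k1 r^2 times it, then the intrinsics apply), "rvec" (rotation vector, rad) and "tvec" (3), from world to camera coordinates, as OpenCV has them. Camera axes: x right, y down, z forward; pixel columns grow to the right and rows downward; lengths in mm; the calibration is good to about 2 mm. A picture is of the moment at which its call begins. There is no depth.
- order.sign_off(): hands the job in; it is judged then, once.
The state is a dict: "clock": time; "joint_pos": joint angles; "dq": joint speeds; "joint_efforts": joint torques, N m; "position": TCP position; "ee_rot": TCP orientation; "wrist_force": force on the tool from outside, world axes, zero at the start; "wrist_torque": the same for the moment, N m; "finger_gap": finger opening in mm; "grip_force": force on a finger pad.
Only numpy, scipy, OpenCV 4.12 (cv2) and the standard library are available. Lean on these libraries where they do the work, as an engineer would, in place of code of your own. Each camera call takes 0.05 s, during which the arm holds its last target. There are 200 camera calls.

## Working session

There is one attempt and no reset: what is moved stays moved. The work goes in short steps, Python scripts to look and compute and a tool call to move; the robot and the scene stay as the last step left them, time stands still between calls to the robot, and variables do not carry over. Pictures are saved under pics/ and viewed, at most 14 in all, crops included, and the job is handed in when it is done.

Besides the shell and the picture viewer there is one more tool, called after ">>>" as name([rows], argument=value, ...), one row to a line, values as JSON. step_arm: Moves the arm, as the interface text tells. Its arguments: {"type":"object","properties":{"moves":{"type":"array"}},"required":["moves"]}

```bash
mkdir -p pics; ls; cat > h.py <<'E'
import numpy as np, cv2
from scipy.spatial.transform import Rotation as R
from cell import env, imaging, order
def grab(n,save=None):
    f=imaging.grab_frame(n)
    if save: cv2.imwrite('pics/'+save,f['img'][:,:,::-1])
    return f
def ray(f,u,v):
    d=np.array([(u-f['cx'])/f['fx'],(v-f['cy'])/f['fy']]); s=d.copy()
    for _ in range(20): s=d/(1+f['k1']*(s@s))
    Rm=R.from_rotvec(np.ravel(f['rvec'])).as_matrix()
    return -Rm.T@np.ravel(f['tvec']), Rm.T@np.array([*s,1])
def onz(f,u,v,z=0):
    o,d=ray(f,u,v); return (o+d*(z-o[2])/d[2]).round(1)
def tri(f,p,g,q):
    A=[];b=[]
    o1,d1=ray(f,*p);o2,d2=ray(g,*q);d1/=np.linalg.norm(d1);d2/=np.linalg.norm(d2)
    t=np.linalg.lstsq(np.stack([d1,-d2],1),o2-o1,rcond=None)[0]
    a=o1+t[0]*d1;b=o2+t[1]*d2
    return ((a+b)/2).round(1), round(float(np.linalg.norm(a-b)),1)
def proj(f,P):
    Rm=R.from_rotvec(np.ravel(f['rvec'])).as_matrix(); c=Rm@np.array(P,float)+np.ravel(f['tvec'])
    s=c[:2]/c[2]; s=s*(1+f['k1']*(s@s)); return (s*[f['fx'],f['fy']]+[f['cx'],f['cy']]).round(1)
E
python3 - <<'E'
from h import *
import pickle
F={n:grab(n,n+'0.png') for n in('side','top')}
pickle.dump(F,open('f0.pkl','wb'))
for n,f in F.items(): print(n,f['fx'],f['cx'],f['cy'],f['k1'],ray(f,320,200))
s=env.sense();print(s)
E
```

```text
pics
side 410.3069538824101 319.72980043031356 192.81826652735126 -0.04299006912504578 (array([ 527.73489149,  570.66512599, 1028.0333124 ]), array([-0.00366138, -0.46168004, -0.88721189]))
top 473.989824946924 323.76701333309586 209.55852076555465 -0.07714643871048324 (array([ 284.10125509,   56.36007731, 1606.65162498]), array([ 0.17258021,  0.02270503, -0.98497229]))
{'clock': 0.1, 'joint_pos': array([-1.35382701,  0.57649079,  0.02482861,  1.43780817, -0.01499169,
        1.12897057, -0.05649907]), 'dq': array([-0.00113258, -0.00207481, -0.00050612, -0.00308378, -0.00071438,
       -0.0005929 ,  0.00057581]), 'joint_efforts': array([ 6.34452183e-03, -7.67304897e+01,  2.25861065e+00, -2.86603904e+01,
        1.61111407e-02,  8.59832129e-03,  1.19084143e-05]), 'position': array([199.84120005, 644.33184617, 230.5052946 ]), 'ee_rot': array([ 1.49792258e-01,  9.88717211e-01, -7.42529452e-04, -7.47536308e-05]), 'wrist_force': array([-1.10388029,  0.52014932, -0.18170074]), 'wrist_torque': array([0.01115649, 0.06504308, 0.05289394]), 'grip_force': 0.0, 'finger_gap': 85.51315767648256}
```

View pics/side0.png

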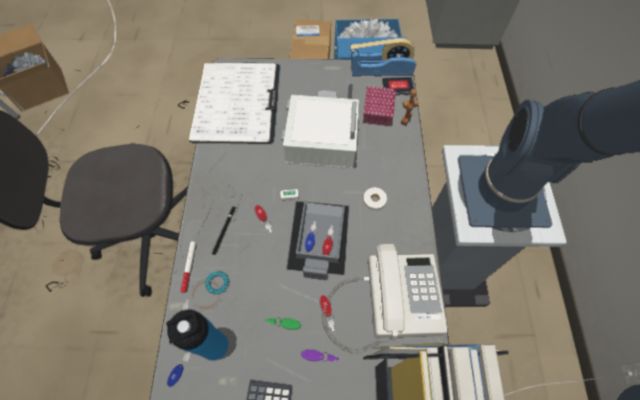

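View pics/top0.png

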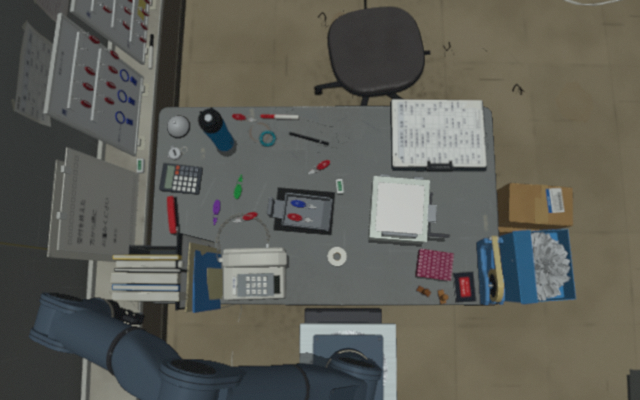

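Side view: box at (321,130), tray at (320,235) holding a blue and a red key, red strays at (261,213) and (326,306), green (285,323), purple (320,356), blue tag (175,375) by the bottle, tape (375,197), eraser (289,193). Top view: also a red tag at (240,117) near the bottle and the far edge. Next, close crops.

```bash
python3 - <<'E'
from h import *
import pickle
F=pickle.load(open('f0.pkl','rb'))
t=F['top']['img'][:,:,::-1];s=F['side']['img'][:,:,::-1]
a=cv2.resize(t[100:290,160:350],None,fx=3,fy=3,interpolation=cv2.INTER_CUBIC)
b=cv2.resize(t[165:255,360:450],None,fx=2.5,fy=2.5,interpolation=cv2.INTER_CUBIC)
c=np.zeros((570,800,3),np.uint8);c[:,:570]=a;c[:225,570:795]=b
e=cv2.resize(s[80:180,270:370],None,fx=2.25,fy=2.25,interpolation=cv2.INTER_CUBIC);c[230:455,570:795]=e
cv2.imwrite('pics/c1.png',c)
cv2.imwrite('pics/c2.png',cv2.resize(s[180:400,150:360],None,fx=2.7,fy=2.7,interpolation=cv2.INTER_CUBIC))
T,S=F['top'],F['side']
for n,p in dict(redfar=(240,117),bottle=(230,148),pur=(216,211),corner=(160,107)).items(): print(n,onz(T,*p),proj(S,onz(T,*p)))
for n,p in dict(blue=(175,375),).items(): print(n,onz(S,*p),proj(T,onz(S,*p)))
for n,p,q in [('strayA',(320,166),(261,213)),('strayB',(250,216),(326,306)),('tape',(337,256),(375,197)),('green',(238,187),(287,323)),('eraser',(340,186),(289,193)),('trayblue',(299,203),(310,242)),('trayred',(296,217),(328,245))]: print(n,tri(T,p,S,q))
E
```

```text
redfar [865.5 380.7   0. ] [178.7 323.3]
bottle [751.1 412.    0. ] [223.8 337.6]
pur [526.3 452.5   0. ] [317.1 356.9]
corner [906.  674.5   0. ] [138.3 462.3]
blue [855.  497.9   0. ] [207.4 120. ]
strayA (array([680.5,  93.1,  28.8]), 3.8)
strayB (array([507.1, 333.3,   5.3]), 3.0)
tape (array([371.6,  35.4,  22.3]), 1.7)
green (array([603.6, 376.8,  15.6]), 8.4)
eraser (array([610.6,  25. ,  19.5]), 0.5)
trayblue (array([551.1, 165.7,   9.2]), 4.8)
trayred (array([502.8, 174.9,  12.5]), 3.6)
```

View pics/c1.png

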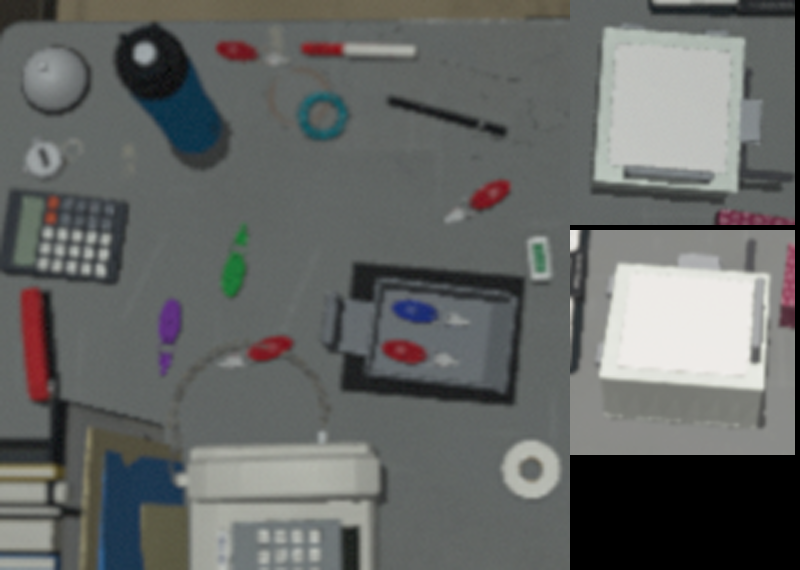

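View pics/c2.png

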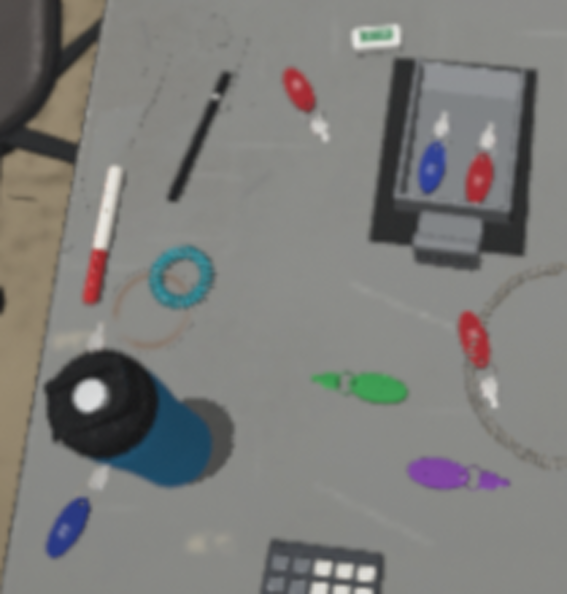

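Candidates for keys: in top view the reds A (322,165) and B (250,216) are strays; the blue (299,203) and red (296,217) are in the tray. The red (240,117) and the blue hidden by the bottle (side (175,375)) are the far-edge tags and stay put. Green (238,187) and purple (216,211) are look-alikes. The crop confirms A and B are red float tags with metal keys.

```bash
cat >> h.py <<'E'
from scipy.optimize import least_squares
def fit(obs,x0):
    # obs: list (frame, pixel, local pt); solve x,y,yaw
    def P(p,l): c,s=np.cos(p[2]),np.sin(p[2]); return [p[0]+c*l[0]-s*l[1],p[1]+s*l[0]+c*l[1],l[2]]
    r=least_squares(lambda p:np.concatenate([proj(f,P(p,l))-px for f,px,l in obs]),x0,x_scale=[10,10,.1],diff_step=1e-3,loss='soft_l1')
    return r.x.round(3), np.abs(r.fun).round(1), P
def blobs(f,col,z=6,amin=25):
    h=cv2.cvtColor(f['img'],cv2.COLOR_RGB2HSV); H,S_,V=h[...,0],h[...,1],h[...,2]
    m=((S_>120)&(V>50)&((H<8)|(H>170))) if col=='red' else ((S_>120)&(V>50)&(H>110)&(H<130))
    n,l,st,c=cv2.connectedComponentsWithStats(m.astype(np.uint8))
    out=[]
    for i in range(1,n):
        if amin<=st[i,4]<400:
            ys,xs=np.nonzero(l==i); W=np.array([onz(f,x,y,z)[:2] for x,y in zip(xs,ys)])
            w,v=np.linalg.eigh(np.cov(W.T)); a=v[:,1]
            out.append((c[i].round(1),W.mean(0).round(1),round(float(np.degrees(np.arctan2(a[1],a[0]))),1),(4*np.sqrt(w)).round(0),st[i,4]))
    return out
E
python3 - <<'E'
from h import *
import pickle
F=pickle.load(open('f0.pkl','rb'));T,S=F['top'],F['side']
cr=[(92,-101,96),(-92,-101,96),(-92,101,96),(92,101,96)]
ob=[(T,p,l) for p,l in zip([(373.2,176.2),(430,179.4),(426.8,241.8),(369.2,241)],cr)]
ob+=[(S,p,l) for p,l in zip([(283.3,144.4),(290.9,95.6),(358.9,98.7),(356.7,150.2)],[cr[0],cr[1],cr[2],cr[3]])]
x,r,P=fit(ob,[550,-110,1.57]);print('box',x,r)
for n,l in dict(hinge=(0,-100,90),handle=(0,88,128),grip=(-90-38,-60+135,74)).items(): print(n,np.round(P(x,l),1),proj(T,P(x,l)),proj(S,P(x,l)))
mc=[(100,75,3),(-100,75,3),(-100,-75,3),(100,-75,3)]
# tray x=+Y, so tray y = -X ; far side = local -y
ob=[(T,p,l) for p,l in zip([(277.3,188),(334.7,192.3),(331.7,234.3),(274,229)],[(100,-75,3),(-100,-75,3),(-100,75,3),(100,75,3)])]
sc=lambda u,v:(150+u/2.7,180+v/2.7)
ob+=[(S,p,l) for p,l in zip([sc(395,58),sc(537,70),sc(525,256),sc(370,241)],[(-100,-75,3),(-100,75,3),(100,75,3),(100,-75,3)])]
x,r,P=fit(ob,[520,170,1.57]);print('mat',x,r)
ob=[(T,(270,206.7),(110,0,56)),(T,(286.7,193.3),(66,-60,36)),(T,(281.7,224.3),(66,60,36)),(S,sc(448,248),(110,0,56))]
x,r,P=fit(ob,[520,170,1.57]);print('tray',x,r,P(x,(110,0,36)),P(x,(-91,0,11)))
for n,f in F.items():
  for c in('red','blue'):
    for b in blobs(f,c): print(n,c,*b)
E
```

```text
box [ 519.6   -167.334    1.506] [0.1 0.5 0.4 1.1 0.6 0.4 0.7 2.6 0.2 1.2 0.2 0.7 0.3 0.4 0.  0.2]
hinge [ 619.4 -173.8   90. ] [401.2 179.3] [287.7 120.6]
handle [ 431.8 -161.6  128. ] [400.3 235.3] [354.  116.3]
grip [ 436.5 -290.2   74. ] [437.3 235.6] [349.8  94.5]
mat [525.28  147.366   1.492] [0.  0.3 0.3 0.  0.2 1.3 1.  1.7 0.7 0.4 0.  0.3 0.1 0.  0.5 0.3]
tray [525.606 149.167   1.505] [0.2 0.  1.7 2.3 0.3 1.9 0.4 1.6] [np.float64(532.8383749632886), np.float64(258.92898227250816), 36] [np.float64(519.6228534394612), np.float64(58.36390557456143), 11]
side red [395.2  91.2] [ 279.4 -369.6] 66.8 [ 61. 194.] 263
side red [378.6  95.3] [ 335.7 -350.1] 176.2 [29. 38.] 33
side red [371.5 104.9] [ 360.9 -308.9] -154.3 [37. 72.] 54
side red [260.2 212.9] [688.1  81.4] 120.8 [23. 53.] 105
side red [327.  245.9] [503.5 175.5] 78.0 [23. 52.] 122
side red [184.7 282. ] [865.3 279. ] 88.1 [16. 57.] 105
side red [325.3 305. ] [507.6 331.5] 111.1 [23. 54.] 131
side blue [309.5 241.9] [550.3 164.9] 82.4 [22. 52.] 104
side blue [174.9 374.9] [853.3 498.1] 63.2 [23. 51.] 154
top red [93.3 39.6] [1176.4  951. ] 54.1 [13. 55.] 26
top red [238.2 116.5] [865.3 385.9] 78.4 [22. 48.] 61
top red [267. 116.] [866.6 283.2] 89.7 [12. 54.] 39
top red [323.1 164.5] [689.8  83.3] 122.3 [23. 53.] 75
top red [171.3 214. ] [514.6 607.1] -172.3 [ 29. 147.] 267
top red [249.9 215.8] [509.2 333.1] 113.5 [22. 52.] 69
top red [294.3 216.8] [506.3 180.7] 78.6 [23. 50.] 76
top red [464.5 286.6] [ 271.8 -392.6] -176.4 [43. 77.] 209
top blue [297.6 203.2] [553.2 169.9] 80.1 [23. 50.] 74
```

```bash
cat >> h.py <<'E'
def down(a,tilt=0):
    # tool down, closing line at world angle a; tilt: turn about tool x afterwards
    y=np.array([np.cos(a),np.sin(a),0]);z=np.array([0,0,-1.]);x=np.cross(y,z)
    return R.from_matrix(np.stack([x,y,z],1))*R.from_rotvec([tilt,0,0])
def plan(wps,maxd=185,maxr=32,dec=3):
    """wps: (pos,R,claw,mode) mode 'f' rows repeated at target / list of 5 (pos,R) rows"""
    s=env.sense();p=np.array(s['position']);q=R.from_quat(s['ee_rot'])
    for w in wps:
        pos,Rt,claw=np.array(w[0],float),w[1],w[2]; slow=w[3] if len(w)>3 else 0
        d=np.linalg.norm(pos-p);a=np.degrees((q.inv()*Rt).magnitude())
        n=max(1,int(np.ceil(max(d/(slow or maxd),a/maxr))))
        p0,q0=p,q;rel=(q0.inv()*Rt).as_rotvec()
        for k in range(1,n+1):
            pt=p0+(pos-p0)*k/n;qt=q0*R.from_rotvec(rel*k/n)
            dp=(q.inv().apply(pt-p)/300).round(dec);ro=((q.inv()*qt).as_rotvec()/(np.pi/2)).round(dec)
            p=p+q.apply(dp*300);q=q*R.from_rotvec(ro*np.pi/2)
            print('slow' if slow else 'fast','rot',(ro+0).tolist(),'dp',(dp+0).tolist(),'claw',claw,'->',p.round(0).tolist())
E
python3 - <<'E'
from h import *
D=down(-0.065)
plan([((200,645,330),down(1.27),.7),((430,500,330),down(.7),.7),((560,250,330),down(.2),.7),((520,0,300),D,.7),((432,-161.6,240),D,.6)])
E
```

```text
fast rot [-0.001, 0.0, 0.0] dp [0.0, 0.002, -0.332] claw 0.7 -> [200.0, 645.0, 330.0]
fast rot [0.0, 0.0, 0.181] dp [-0.438, -0.117, 0.0] claw 0.7 -> [315.0, 573.0, 330.0]
fast rot [0.0, 0.0, 0.182] dp [-0.453, 0.01, 0.0] claw 0.7 -> [430.0, 500.0, 330.0]
fast rot [0.0, 0.0, 0.159] dp [-0.458, -0.103, 0.0] claw 0.7 -> [495.0, 375.0, 330.0]
fast rot [0.0, 0.0, 0.159] dp [-0.47, 0.014, 0.0] claw 0.7 -> [560.0, 250.0, 330.0]
fast rot [0.0, 0.0, 0.084] dp [-0.395, -0.148, 0.05] claw 0.7 -> [540.0, 125.0, 315.0]
fast rot [0.0, 0.0, 0.085] dp [-0.411, -0.096, 0.05] claw 0.7 -> [520.0, -0.0, 300.0]
fast rot [0.0, 0.0, 0.0] dp [-0.278, -0.129, 0.1] claw 0.6 -> [476.0, -81.0, 270.0]
fast rot [0.0, 0.0, 0.0] dp [-0.279, -0.128, 0.1] claw 0.6 -> [432.0, -162.0, 240.0]
```

>>> step_arm([
  {"rotation": [0,0,0],"dp": [0,0,-0.33],"claw": 0.7},
  {"rotation": [0,0,0],"dp": [0,0,-0.33],"claw": 0.7},
  {"rotation": [0,0,0],"dp": [0,0,-0.33],"claw": 0.7},
  {"rotation": [0,0,0],"dp": [0,0,-0.33],"claw": 0.7},
  {"rotation": [0,0,0],"dp": [0,0,-0.33],"claw": 0.7},
])

```text
clock: 0.52
position: [200.0, 644.9, 330.9]
ee_rot: [0.15, 0.989, 0.001, 0.0]
wrist_force: [-0.3, -0.1, -0.3]
finger_gap: 59.4
grip_force: 0.0
```

>>> step_arm([
  {"rotation": [0,0,0.18],"dp": [-0.438,-0.117,0],"claw": 0.7},
  {"rotation": [0,0,0.18],"dp": [-0.438,-0.117,0],"claw": 0.7},
  {"rotation": [0,0,0.18],"dp": [-0.438,-0.117,0],"claw": 0.7},
  {"rotation": [0,0,0.18],"dp": [-0.438,-0.117,0],"claw": 0.7},
  {"rotation": [0,0,0.18],"dp": [-0.438,-0.117,0],"claw": 0.7},
])

```text
clock: 0.93
position: [319.9, 568.4, 328.7]
ee_rot: [0.291, 0.957, -0.002, 0.001]
wrist_force: [0.6, 0.0, -0.1]
finger_gap: 59.9
grip_force: 0.0
```

>>> step_arm([
  {"rotation": [0,0,0.18],"dp": [-0.453,0.01,0],"claw": 0.7},
  {"rotation": [0,0,0.18],"dp": [-0.453,0.01,0],"claw": 0.7},
  {"rotation": [0,0,0.18],"dp": [-0.453,0.01,0],"claw": 0.7},
  {"rotation": [0,0,0.18],"dp": [-0.453,0.01,0],"claw": 0.7},
  {"rotation": [0,0,0.18],"dp": [-0.453,0.01,0],"claw": 0.7},
])

```text
clock: 1.35
position: [433.7, 496.3, 328.7]
ee_rot: [0.422, 0.906, -0.002, 0.001]
wrist_force: [-0.8, 0.3, 0.4]
finger_gap: 60.1
grip_force: 0.0
```

>>> step_arm([
  {"rotation": [0,0,0.16],"dp": [-0.458,-0.103,0],"claw": 0.7},
  {"rotation": [0,0,0.16],"dp": [-0.458,-0.103,0],"claw": 0.7},
  {"rotation": [0,0,0.16],"dp": [-0.458,-0.103,0],"claw": 0.7},
  {"rotation": [0,0,0.16],"dp": [-0.458,-0.103,0],"claw": 0.7},
  {"rotation": [0,0,0.16],"dp": [-0.458,-0.103,0],"claw": 0.7},
])

```text
clock: 1.77
position: [497.3, 370.7, 329.7]
ee_rot: [0.532, 0.847, -0.001, 0.001]
wrist_force: [-0.7, 0.1, 0.2]
finger_gap: 59.5
grip_force: 0.0
```

>>> step_arm([
  {"rotation": [0,0,0.16],"dp": [-0.47,0.014,0],"claw": 0.7},
  {"rotation": [0,0,0.16],"dp": [-0.47,0.014,0],"claw": 0.7},
  {"rotation": [0,0,0.16],"dp": [-0.47,0.014,0],"claw": 0.7},
  {"rotation": [0,0,0.16],"dp": [-0.47,0.014,0],"claw": 0.7},
  {"rotation": [0,0,0.16],"dp": [-0.47,0.014,0],"claw": 0.7},
])

```text
clock: 2.18
position: [562.3, 246.6, 329.5]
ee_rot: [0.634, 0.773, -0.001, 0.001]
wrist_force: [-0.3, -0.9, -0.4]
finger_gap: 60.1
grip_force: 0.0
```

>>> step_arm([
  {"rotation": [0,0,0.084],"dp": [-0.395,-0.148,0.05],"claw": 0.7},
  {"rotation": [0,0,0.084],"dp": [-0.395,-0.148,0.05],"claw": 0.7},
  {"rotation": [0,0,0.084],"dp": [-0.395,-0.148,0.05],"claw": 0.7},
  {"rotation": [0,0,0.084],"dp": [-0.395,-0.148,0.05],"claw": 0.7},
  {"rotation": [0,0,0.084],"dp": [-0.395,-0.148,0.05],"claw": 0.7},
])

```text
clock: 2.6
position: [540.3, 124.8, 314.8]
ee_rot: [0.682, 0.731, -0.0, -0.001]
wrist_force: [0.6, 1.0, 0.0]
finger_gap: 59.5
grip_force: 0.0
```

>>> step_arm([
  {"rotation": [0,0,0.085],"dp": [-0.411,-0.096,0.05],"claw": 0.7},
  {"rotation": [0,0,0.085],"dp": [-0.411,-0.096,0.05],"claw": 0.7},
  {"rotation": [0,0,0.085],"dp": [-0.411,-0.096,0.05],"claw": 0.7},
  {"rotation": [0,0,0.085],"dp": [-0.411,-0.096,0.05],"claw": 0.7},
  {"rotation": [0,0,0.085],"dp": [-0.411,-0.096,0.05],"claw": 0.7},
])

```text
clock: 3.02
position: [521.0, 0.5, 299.9]
ee_rot: [0.73, 0.684, -0.0, -0.0]
wrist_force: [0.2, 1.0, 0.1]
finger_gap: 59.8
grip_force: 0.0
```

>>> step_arm([
  {"rotation": [0,0,0],"dp": [-0.278,-0.129,0.1],"claw": 0.6},
  {"rotation": [0,0,0],"dp": [-0.278,-0.129,0.1],"claw": 0.6},
  {"rotation": [0,0,0],"dp": [-0.278,-0.129,0.1],"claw": 0.6},
  {"rotation": [0,0,0],"dp": [-0.278,-0.129,0.1],"claw": 0.6},
  {"rotation": [0,0,0],"dp": [-0.278,-0.129,0.1],"claw": 0.6},
])

```text
clock: 3.43
position: [478.2, -77.9, 270.1]
ee_rot: [0.728, 0.685, 0.0, -0.001]
wrist_force: [1.0, 0.4, -0.2]
finger_gap: 51.3
grip_force: 0.0
```

>>> step_arm([
  {"rotation": [0,0,0],"dp": [-0.279,-0.128,0.1],"claw": 0.6},
  {"rotation": [0,0,0],"dp": [-0.279,-0.128,0.1],"claw": 0.6},
  {"rotation": [0,0,0],"dp": [-0.279,-0.128,0.1],"claw": 0.6},
  {"rotation": [0,0,0],"dp": [-0.279,-0.128,0.1],"claw": 0.6},
  {"rotation": [0,0,0],"dp": [-0.279,-0.128,0.1],"claw": 0.6},
])

```text
clock: 3.85
position: [435.3, -159.7, 240.3]
ee_rot: [0.728, 0.685, 0.0, -0.0]
wrist_force: [-0.0, 0.6, 0.5]
finger_gap: 51.0
grip_force: 0.0
```

```bash
python3 - <<'E'
from h import *
D=down(-0.065)
plan([((431.8,-161.6,160),D,.6),((431.8,-161.6,109),D,.6)])
T=grab('top');
for c in('red','blue'):
    for b in blobs(T,c): print('top',c,*b)
t=T['img'][:,:,::-1];cv2.imwrite('pics/t1.png',cv2.resize(t[90:320,140:460],None,fx=2.4,fy=2.4,interpolation=cv2.INTER_CUBIC))
E
```

```text
fast rot [0.0, 0.0, 0.002] dp [-0.007, -0.012, 0.268] claw 0.6 -> [432.0, -162.0, 160.0]
fast rot [0.0, 0.0, 0.0] dp [0.0, 0.0, 0.17] claw 0.6 -> [432.0, -162.0, 109.0]
top red [93.5 39.7] [1176.1  950.4] 53.4 [13. 53.] 25
top red [238.2 116.5] [865.3 386. ] 79.1 [22. 48.] 61
top red [267.2 116. ] [866.7 282.6] 88.9 [12. 53.] 38
top red [323.1 164.4] [689.9  83.4] 122.3 [24. 52.] 76
top red [171.3 214.2] [514.  607.1] -171.9 [ 30. 146.] 270
top red [249.9 215.8] [509.2 333.1] 113.5 [22. 52.] 69
top red [294.3 216.8] [506.2 180.8] 78.1 [23. 50.] 75
top red [464.6 286.7] [ 271.5 -392.9] -177.2 [43. 76.] 208
top blue [297.6 203.2] [553.2 169.9] 80.1 [23. 50.] 74
```

View pics/t1.png

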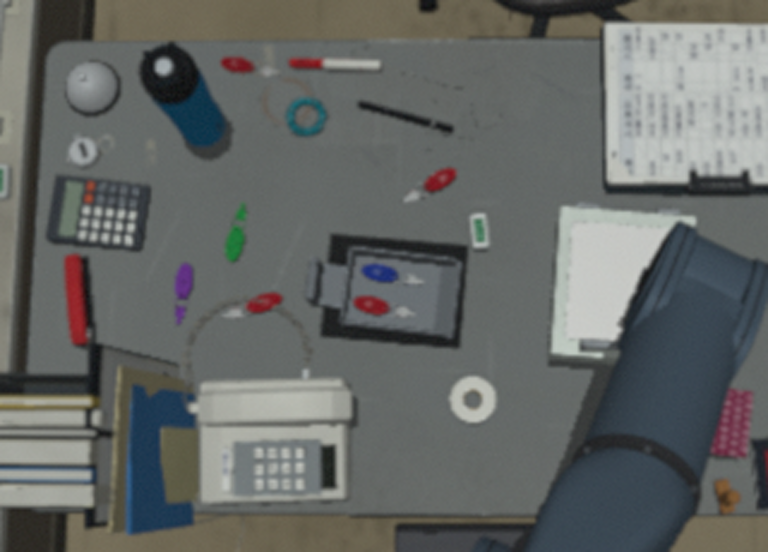

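The crop shows two strays only, A at (440,180) and B at (265,302), with the tray keys unchanged. Descending on the lid handle.

>>> step_arm([
  {"rotation": [0,0,0.002],"dp": [-0.007,-0.012,0.268],"claw": 0.6},
  {"rotation": [0,0,0.002],"dp": [-0.007,-0.012,0.268],"claw": 0.6},
  {"rotation": [0,0,0.002],"dp": [-0.007,-0.012,0.268],"claw": 0.6},
  {"rotation": [0,0,0.002],"dp": [-0.007,-0.012,0.268],"claw": 0.6},
  {"rotation": [0,0,0.002],"dp": [-0.007,-0.012,0.268],"claw": 0.6},
])

```text
clock: 4.32
position: [431.6, -162.8, 161.3]
ee_rot: [0.73, 0.684, 0.0, 0.0]
wrist_force: [0.4, -1.0, 0.9]
finger_gap: 51.4
grip_force: 0.0
```

>>> step_arm([
  {"rotation": [0,0,0],"dp": [0,0,0.05],"claw": 0.6},
  {"rotation": [0,0,0],"dp": [0,0,0.09],"claw": 0.6},
  {"rotation": [0,0,0],"dp": [0,0,0.13],"claw": 0.6},
  {"rotation": [0,0,0],"dp": [0,0,0.17],"claw": 0.6},
  {"rotation": [0,0,0],"dp": [0,0,0.17],"claw": 0.6},
])

```text
clock: 4.73
position: [431.2, -163.0, 109.5]
ee_rot: [0.73, 0.684, 0.001, 0.0]
wrist_force: [0.3, 0.6, 0.0]
finger_gap: 51.5
grip_force: 0.0
```

>>> step_arm([
  {"rotation": [0,0,0],"dp": [0,0,0],"claw": 0},
  {"rotation": [0,0,0],"dp": [0,0,0],"claw": 0},
  {"rotation": [0,0,0],"dp": [0,0,0],"claw": 0},
  {"rotation": [0,0,0],"dp": [0,0,0],"claw": 0},
  {"rotation": [0,0,0],"dp": [0,0,0],"claw": 0},
])

```text
clock: 5.15
position: [436.1, -164.1, 111.0]
ee_rot: [0.73, 0.684, 0.003, 0.005]
wrist_force: [15.1, 0.8, -4.5]
finger_gap: 10.0
grip_force: 58.3
```

>>> step_arm([
  {"rotation": [0,0,0],"dp": [0,0,0],"claw": 0},
  {"rotation": [0,0,0],"dp": [0,0,0],"claw": 0},
  {"rotation": [0,0,0],"dp": [0,0,0],"claw": 0},
  {"rotation": [0,0,0],"dp": [0,0,0],"claw": 0},
  {"rotation": [0,0,0],"dp": [0,0,0],"claw": 0},
])

```text
clock: 5.57
position: [436.1, -164.1, 111.0]
ee_rot: [0.73, 0.684, 0.003, 0.005]
wrist_force: [15.6, 1.1, -4.6]
finger_gap: 9.8
grip_force: 58.3
```

```bash
cat >> h.py <<'E'
BY=np.array([-0.998,0.065,0]);Z=np.array([0,0,1.])
def arc(f,ths,per=5,dec=3,off=(0,0,0),fixR=None):
    s=env.sense();q=R.from_quat(s['ee_rot']);ro0=np.zeros(3)
    if fixR is not None: print('first rot',((q.inv()*fixR).as_rotvec()/(np.pi/2)).round(3))
    g=lambda t:f(t)[0]*BY+f(t)[1]*Z
    pts=[q.inv().apply(g(t)-g(ths[0])+off)/300 for t in ths]; base=q.inv().apply(off)*0
    for i in range(1,len(ths),per):
        print([ (p-base).round(dec).tolist() for p in pts[i:i+per]],'th',np.round(ths[i:i+per][-1],2)); base=pts[min(i+per,len(ths))-1].round(3)
lid=lambda t:(188*np.cos(t)-38*np.sin(t),188*np.sin(t)+38*np.cos(t))
E
python3 - <<'E'
from h import *
print(env.sense()['joint_pos'].round(2))
arc(lid,np.linspace(0,1.74,21),fixR=down(-.065))
E
```

```text
[-0.04  0.47  0.42  2.14 -0.34  0.58  0.57]
first rot [0.007 0.001 0.   ]
[[-0.0, 0.014, -0.054], [-0.0, 0.033, -0.106], [-0.0, 0.056, -0.157], [-0.0, 0.083, -0.205], [-0.001, 0.115, -0.251]] th 0.43
[[0.0, 0.035, -0.043], [0.0, 0.074, -0.083], [0.0, 0.116, -0.119], [0.0, 0.161, -0.151], [0.0, 0.209, -0.179]] th 0.87
[[0.0, 0.05, -0.024], [-0.0, 0.102, -0.044], [-0.0, 0.156, -0.059], [-0.0, 0.211, -0.069], [-0.0, 0.266, -0.075]] th 1.3
[[-0.0, 0.056, -0.0], [-0.0, 0.111, 0.004], [-0.0, 0.166, 0.013], [-0.0, 0.22, 0.026], [-0.0, 0.272, 0.045]] th 1.74
```

>>> step_arm([
  {"rotation": [0,0,0],"dp": [0,0.029,-0.054],"claw": 0},
  {"rotation": [0,0,0],"dp": [0,0.048,-0.106],"claw": 0},
  {"rotation": [0,0,0],"dp": [0,0.071,-0.157],"claw": 0},
  {"rotation": [0,0,0],"dp": [0,0.098,-0.205],"claw": 0},
  {"rotation": [0,0,0],"dp": [0,0.13,-0.251],"claw": 0},
])

```text
clock: 5.98
position: [467.2, -166.4, 185.5]
ee_rot: [0.731, 0.683, -0.001, -0.001]
wrist_force: [-2.9, -1.2, -4.7]
finger_gap: 9.9
grip_force: 58.3
```

>>> step_arm([
  {"rotation": [0,0,0],"dp": [0,0.035,-0.043],"claw": 0},
  {"rotation": [0,0,0],"dp": [0,0.074,-0.083],"claw": 0},
  {"rotation": [0,0,0],"dp": [0,0.116,-0.119],"claw": 0},
  {"rotation": [0,0,0],"dp": [0,0.161,-0.151],"claw": 0},
  {"rotation": [0,0,0],"dp": [0,0.209,-0.179],"claw": 0},
])

```text
clock: 6.4
position: [526.2, -170.9, 240.6]
ee_rot: [0.731, 0.682, -0.002, -0.004]
wrist_force: [-25.4, 3.6, 32.3]
finger_gap: 9.7
grip_force: 62.3
```

>>> step_arm([
  {"rotation": [0,0,0],"dp": [0,0,0],"claw": 0},
  {"rotation": [0,0,0],"dp": [0,0,0],"claw": 0},
  {"rotation": [0,0,0],"dp": [0,0,0],"claw": 0},
  {"rotation": [0,0,0],"dp": [0,0,0],"claw": 0},
  {"rotation": [0,0,0],"dp": [0,0,0],"claw": 0},
])

```text
clock: 6.82
position: [529.8, -171.3, 241.7]
ee_rot: [0.731, 0.682, 0.0, 0.0]
wrist_force: [-16.2, 2.6, 31.2]
finger_gap: 9.5
grip_force: 63.6
```

```bash
python3 - <<'E'
from h import *
s=env.sense();print(s['position'],s['wrist_force'],s['wrist_torque'])
f=grab('side');t=grab('top')
a=f['img'][40:190,230:400,::-1];b=t['img'][130:280,340:510,::-1]
cv2.imwrite('pics/l1.png',cv2.resize(np.hstack([a,b]),None,fx=2.3,fy=2.3,interpolation=cv2.INTER_CUBIC))
E
```

```text
[ 529.76091073 -171.31094719  241.68006719] [-16.24865422   2.56050738  31.24954989] [ 0.53511194  3.09502835 -0.01745216]
```

View pics/l1.png

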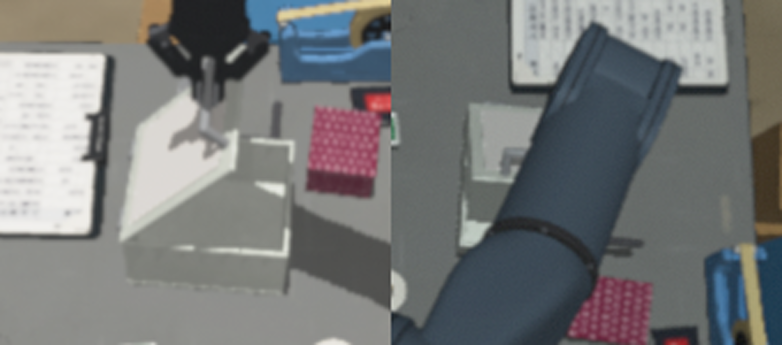

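The lid is half open; the bar is firmly in the fingers and the force is radial, so my arc was about 4 mm too tight. I'll recentre it on the fitted circle.

```bash
python3 - <<'E'
from h import *
b=np.array([532.8,238.5])
for ths in (np.linspace(.855,1.3,6)[1:],np.linspace(1.3,1.74,6)[1:]):
    P=[np.array([624.5-191.8*np.cos(t+.1994),74.9+191.8*np.sin(t+.1994)]) for t in ths]
    print([[round((p[0]-b[0])/.998/300,3),round(-(p[1]-b[1])/300,3)] for p in P],P[-1]); b=P[-1]
E
```

```text
[[np.float64(0.041), np.float64(-0.036)], [np.float64(0.094), np.float64(-0.058)], [np.float64(0.148), np.float64(-0.074)], [np.float64(0.204), np.float64(-0.086)], [np.float64(0.261), np.float64(-0.092)]] [610.81781545 266.21136356]
[[np.float64(0.056), np.float64(-0.002)], [np.float64(0.113), np.float64(0.002)], [np.float64(0.168), np.float64(0.01)], [np.float64(0.223), np.float64(0.023)], [np.float64(0.277), np.float64(0.041)]] [693.60808062 253.81705674]
```

>>> step_arm([
  {"rotation": [0,0,0],"dp": [0,0.041,-0.036],"claw": 0},
  {"rotation": [0,0,0],"dp": [0,0.094,-0.058],"claw": 0},
  {"rotation": [0,0,0],"dp": [0,0.148,-0.074],"claw": 0},
  {"rotation": [0,0,0],"dp": [0,0.204,-0.086],"claw": 0},
  {"rotation": [0,0,0],"dp": [0,0.261,-0.092],"claw": 0},
])

```text
clock: 7.33
position: [609.1, -177.4, 267.9]
ee_rot: [0.731, 0.682, -0.001, 0.001]
wrist_force: [-7.4, -2.9, 22.9]
finger_gap: 9.3
grip_force: 64.1
```

>>> step_arm([
  {"rotation": [0,0,0],"dp": [0,0.056,-0.002],"claw": 0},
  {"rotation": [0,0,0],"dp": [0,0.113,0.002],"claw": 0},
  {"rotation": [0,0,0],"dp": [0,0.168,0.01],"claw": 0},
  {"rotation": [0,0,0],"dp": [0,0.223,0.023],"claw": 0},
  {"rotation": [0,0,0],"dp": [0,0.277,0.041],"claw": 0},
])

```text
clock: 7.75
position: [692.8, -183.7, 255.8]
ee_rot: [0.731, 0.682, -0.001, 0.002]
wrist_force: [-2.5, -5.4, 5.7]
finger_gap: 9.6
grip_force: 61.8
```

>>> step_arm([
  {"rotation": [0,0,0],"dp": [0,0,0],"claw": 0},
  {"rotation": [0,0,0],"dp": [0,0,0],"claw": 0},
  {"rotation": [0,0,0],"dp": [0,0,0],"claw": 0},
  {"rotation": [0,0,0],"dp": [0,0,0],"claw": 0},
  {"rotation": [0,0,0],"dp": [0,0,0],"claw": 0},
])

```text
clock: 8.17
position: [692.8, -183.5, 255.3]
ee_rot: [0.731, 0.682, -0.0, 0.002]
wrist_force: [1.3, -6.2, 1.8]
finger_gap: 9.6
grip_force: 62.3
```

>>> step_arm([
  {"rotation": [0,0,0],"dp": [0,0,0],"claw": 0.28},
  {"rotation": [0,0,0],"dp": [0,0,0],"claw": 0.28},
  {"rotation": [0,0,0],"dp": [0,0,0],"claw": 0.28},
  {"rotation": [0,0,0],"dp": [0,0,0],"claw": 0.28},
  {"rotation": [0,0,0],"dp": [0,0,0],"claw": 0.28},
])

```text
clock: 8.58
position: [692.6, -180.6, 253.4]
ee_rot: [0.73, 0.683, 0.0, -0.0]
wrist_force: [0.8, 0.3, 0.7]
finger_gap: 23.7
grip_force: 0.2
```

>>> step_arm([
  {"rotation": [0,0,0],"dp": [0,0,-0.06],"claw": 0.28},
  {"rotation": [0,0,0],"dp": [0,0,-0.12],"claw": 0.28},
  {"rotation": [0,0,0],"dp": [0,0,-0.18],"claw": 0.28},
  {"rotation": [0,0,0],"dp": [0,0,-0.24],"claw": 0.28},
  {"rotation": [0,0,0],"dp": [0,0,-0.3],"claw": 0.28},
])

```text
clock: 9.0
position: [692.3, -180.8, 344.1]
ee_rot: [0.73, 0.683, -0.0, -0.0]
wrist_force: [0.5, 0.5, -0.1]
finger_gap: 23.9
grip_force: 0.0
```

```bash
python3 - <<'E'
from h import *
print(env.sense()['position'],env.sense()['wrist_force'])
f=grab('side');t=grab('top')
print(tri(t,(441.3,236.5),f,(350.4,92)), onz(t,449.6,236.5,74),onz(t,433,236.5,74),onz(f,350.4,84,74),onz(f,350.4,100,74))
a=f['img'][40:190,230:400,::-1];b=t['img'][130:280,340:510,::-1]
cv2.imwrite('pics/l2.png',cv2.resize(np.hstack([a,b]),None,fx=2.3,fy=2.3,interpolation=cv2.INTER_CUBIC))
E
```

```text
[ 692.26251573 -180.79799664  344.0775793 ] [ 0.47421067  0.49477898 -0.11994569]
(array([ 433.9, -304.1,   69.7]), 0.0) [ 433.5 -330.3   74. ] [ 433.4 -276.    74. ] [ 433.4 -333.    74. ] [ 435.1 -268.2   74. ]
```

View pics/l2.png

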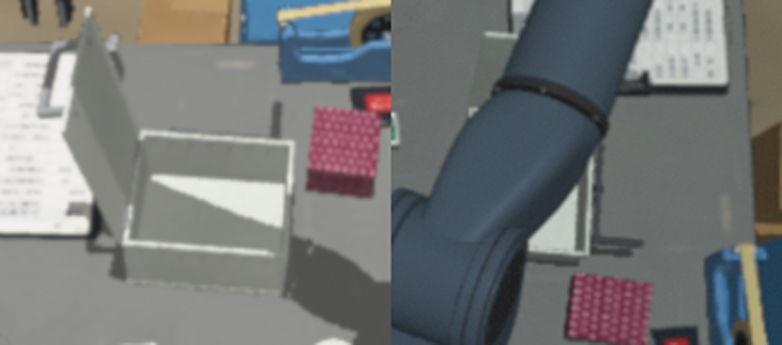

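The lid leans right back (l2: side lid edge at (85,15)-(130,235)); the stay's cross bar lies at (600–643, 242) in the top crop. On to the stay.

```bash
python3 - <<'E'
from h import *
D=down(-0.065)
plan([((560,-299,320),D,.5),((437,-299,180),D,.5),((437,-299,54),D,.5)])
E
```

```text
fast rot [0.003, 0.001, -0.001] dp [-0.42, -0.417, 0.087] claw 0.5 -> [560.0, -299.0, 320.0]
fast rot [0.0, 0.0, 0.0] dp [-0.014, -0.205, 0.233] claw 0.5 -> [498.0, -299.0, 250.0]
fast rot [0.0, 0.0, 0.0] dp [-0.013, -0.204, 0.234] claw 0.5 -> [437.0, -299.0, 180.0]
fast rot [0.0, 0.0, 0.0] dp [0.0, 0.0, 0.42] claw 0.5 -> [437.0, -299.0, 54.0]
```

>>> step_arm([
  {"rotation": [0,0,0],"dp": [-0.42,-0.417,0.087],"claw": 0.5},
  {"rotation": [0,0,0],"dp": [-0.42,-0.417,0.087],"claw": 0.5},
  {"rotation": [0,0,0],"dp": [-0.42,-0.417,0.087],"claw": 0.5},
  {"rotation": [0,0,0],"dp": [-0.42,-0.417,0.087],"claw": 0.5},
  {"rotation": [0,0,0],"dp": [-0.42,-0.417,0.087],"claw": 0.5},
])

```text
clock: 9.52
position: [552.9, -303.6, 316.7]
ee_rot: [0.733, 0.68, -0.002, -0.0]
wrist_force: [0.1, -1.4, 0.7]
finger_gap: 42.9
grip_force: 0.0
```

>>> step_arm([
  {"rotation": [0,0,0],"dp": [-0.014,-0.205,0.233],"claw": 0.5},
  {"rotation": [0,0,0],"dp": [-0.014,-0.205,0.233],"claw": 0.5},
  {"rotation": [0,0,0],"dp": [-0.014,-0.205,0.233],"claw": 0.5},
  {"rotation": [0,0,0],"dp": [-0.014,-0.205,0.233],"claw": 0.5},
  {"rotation": [0,0,0],"dp": [-0.014,-0.205,0.233],"claw": 0.5},
])

```text
clock: 9.93
position: [497.9, -298.3, 247.2]
ee_rot: [0.73, 0.683, 0.0, -0.0]
wrist_force: [1.0, -0.5, 1.5]
finger_gap: 42.7
grip_force: 0.0
```

>>> step_arm([
  {"rotation": [0,0,0],"dp": [-0.013,-0.204,0.234],"claw": 0.5},
  {"rotation": [0,0,0],"dp": [-0.013,-0.204,0.234],"claw": 0.5},
  {"rotation": [0,0,0],"dp": [-0.013,-0.204,0.234],"claw": 0.5},
  {"rotation": [0,0,0],"dp": [-0.013,-0.204,0.234],"claw": 0.5},
  {"rotation": [0,0,0],"dp": [-0.013,-0.204,0.234],"claw": 0.5},
])

```text
clock: 10.35
position: [438.4, -298.8, 178.0]
ee_rot: [0.73, 0.683, 0.0, 0.001]
wrist_force: [0.9, -0.1, 0.4]
finger_gap: 42.1
grip_force: 0.0
```

>>> step_arm([
  {"rotation": [0,0,0],"dp": [0,0,0.09],"claw": 0.5},
  {"rotation": [0,0,0],"dp": [0,0,0.18],"claw": 0.5},
  {"rotation": [0,0,0],"dp": [0,0,0.27],"claw": 0.5},
  {"rotation": [0,0,0],"dp": [0,0,0.36],"claw": 0.5},
  {"rotation": [0,0,0],"dp": [0,0,0.42],"claw": 0.5},
])

```text
clock: 10.77
position: [439.5, -298.6, 50.1]
ee_rot: [0.73, 0.684, 0.001, 0.001]
wrist_force: [0.1, 0.4, 0.7]
finger_gap: 42.9
grip_force: 0.0
```

>>> step_arm([
  {"rotation": [0,0,0],"dp": [0,0,0],"claw": 0.5},
  {"rotation": [0,0,0],"dp": [0,0,0],"claw": 0},
  {"rotation": [0,0,0],"dp": [0,0,0],"claw": 0},
  {"rotation": [0,0,0],"dp": [0,0,0],"claw": 0},
  {"rotation": [0,0,0],"dp": [0,0,0],"claw": 0},
])

```text
clock: 11.18
position: [438.8, -299.2, 52.8]
ee_rot: [0.73, 0.683, 0.001, 0.002]
wrist_force: [5.6, -1.7, 1.5]
finger_gap: 10.1
grip_force: 58.4
```

>>> step_arm([
  {"rotation": [0,0,0],"dp": [0,0,0],"claw": 0},
  {"rotation": [0,0,0],"dp": [0,0,0],"claw": 0},
  {"rotation": [0,0,0],"dp": [0,0,0],"claw": 0},
  {"rotation": [0,0,0],"dp": [0,0,0],"claw": 0},
  {"rotation": [0,0,0],"dp": [0,0,0],"claw": 0},
])

```text
clock: 11.6
position: [438.9, -299.2, 52.7]
ee_rot: [0.73, 0.683, 0.001, 0.003]
wrist_force: [5.7, -0.1, 3.9]
finger_gap: 10.3
grip_force: 58.7
```

```bash
python3 - <<'E'
from h import *
arc(lambda t:(135*np.cos(t),135*np.sin(t)),np.linspace(0,1.72,16))
E
```

```text
[[-0.0, 0.003, -0.051], [-0.0, 0.012, -0.102], [-0.0, 0.027, -0.152], [-0.0, 0.048, -0.199], [-0.0, 0.073, -0.244]] th 0.57
[[-0.0, 0.031, -0.041], [-0.001, 0.066, -0.079], [-0.001, 0.105, -0.112], [-0.001, 0.148, -0.141], [-0.001, 0.194, -0.165]] th 1.15
[[0.0, 0.048, -0.018], [0.0, 0.098, -0.031], [0.001, 0.149, -0.037], [0.001, 0.201, -0.038], [0.001, 0.252, -0.033]] th 1.72
```

>>> step_arm([
  {"rotation": [0,0,0],"dp": [0,0.009,-0.051],"claw": 0},
  {"rotation": [0,0,0],"dp": [0,0.018,-0.102],"claw": 0},
  {"rotation": [0,0,0],"dp": [0,0.033,-0.152],"claw": 0},
  {"rotation": [0,0,0],"dp": [0,0.054,-0.199],"claw": 0},
  {"rotation": [0,0,0],"dp": [0,0.079,-0.244],"claw": 0},
])

```text
clock: 12.02
position: [458.2, -300.6, 125.7]
ee_rot: [0.731, 0.683, -0.001, -0.0]
wrist_force: [-2.3, -1.9, -1.8]
finger_gap: 10.1
grip_force: 58.3
```

>>> step_arm([
  {"rotation": [0,0,0],"dp": [0,0.031,-0.041],"claw": 0},
  {"rotation": [0,0,0],"dp": [0,0.066,-0.079],"claw": 0},
  {"rotation": [0,0,0],"dp": [0,0.105,-0.112],"claw": 0},
  {"rotation": [0,0,0],"dp": [0,0.148,-0.141],"claw": 0},
  {"rotation": [0,0,0],"dp": [0,0.194,-0.165],"claw": 0},
])

```text
clock: 12.43
position: [513.1, -305.4, 177.1]
ee_rot: [0.732, 0.682, -0.002, -0.002]
wrist_force: [-19.8, 5.6, 32.0]
finger_gap: 10.0
grip_force: 62.2
```

>>> step_arm([
  {"rotation": [0,0,0],"dp": [0,0,0],"claw": 0},
  {"rotation": [0,0,0],"dp": [0,0,0],"claw": 0},
  {"rotation": [0,0,0],"dp": [0,0,0],"claw": 0},
  {"rotation": [0,0,0],"dp": [0,0,0],"claw": 0},
  {"rotation": [0,0,0],"dp": [0,0,0],"claw": 0},
])

```text
clock: 12.85
position: [514.2, -305.4, 177.5]
ee_rot: [0.731, 0.682, -0.001, -0.001]
wrist_force: [-19.9, 4.5, 36.1]
finger_gap: 10.0
grip_force: 62.8
```

>>> step_arm([
  {"rotation": [0,0,0],"dp": [0,0.038,-0.031],"claw": 0},
  {"rotation": [0,0,0],"dp": [0,0.092,-0.046],"claw": 0},
  {"rotation": [0,0,0],"dp": [0,0.148,-0.054],"claw": 0},
  {"rotation": [0,0,0],"dp": [0,0.204,-0.055],"claw": 0},
  {"rotation": [0,0,0],"dp": [0,0.258,-0.05],"claw": 0},
])

```text
clock: 13.27
position: [594.2, -310.5, 189.6]
ee_rot: [0.731, 0.682, -0.001, 0.0]
wrist_force: [-2.5, -5.9, -4.6]
finger_gap: 10.2
grip_force: 64.0
```

>>> step_arm([
  {"rotation": [0,0,0],"dp": [0,0,0],"claw": 0},
  {"rotation": [0,0,0],"dp": [0,0,0],"claw": 0},
  {"rotation": [0,0,0],"dp": [0,0,0],"claw": 0},
  {"rotation": [0,0,0],"dp": [0,0,0],"claw": 0},
  {"rotation": [0,0,0],"dp": [0,0,0],"claw": 0},
])

```text
clock: 13.68
position: [594.1, -310.5, 189.5]
ee_rot: [0.731, 0.682, -0.001, 0.001]
wrist_force: [-1.7, -5.5, -1.2]
finger_gap: 9.5
grip_force: 64.5
```

>>> step_arm([
  {"rotation": [0,0,0],"dp": [0,0.01,0],"claw": 0},
  {"rotation": [0,0,0],"dp": [0,0.01,0],"claw": 0},
  {"rotation": [0,0,0],"dp": [0,0.006,0],"claw": 0.4},
  {"rotation": [0,0,0],"dp": [0,0.006,0],"claw": 0.4},
  {"rotation": [0,0,0],"dp": [0,0.006,0],"claw": 0.4},
])

```text
clock: 14.1
position: [597.1, -308.3, 189.1]
ee_rot: [0.73, 0.683, 0.0, -0.0]
wrist_force: [-0.4, 0.0, 0.7]
finger_gap: 34.0
grip_force: 0.0
```

>>> step_arm([
  {"rotation": [0,0,0],"dp": [0,0,0],"claw": 0.4},
  {"rotation": [0,0,0],"dp": [0,0,0],"claw": 0.4},
  {"rotation": [0,0,0],"dp": [0,0,-0.06],"claw": 0.4},
  {"rotation": [0,0,0],"dp": [0,0,-0.12],"claw": 0.4},
  {"rotation": [0,0,0],"dp": [0,0,-0.2],"claw": 0.4},
])

```text
clock: 14.52
position: [596.5, -308.3, 248.2]
ee_rot: [0.73, 0.683, -0.0, -0.001]
wrist_force: [0.7, 0.7, -1.0]
finger_gap: 34.1
grip_force: 0.0
```

>>> step_arm([
  {"rotation": [0,0,0],"dp": [0,0,-0.1],"claw": 0},
  {"rotation": [0,0,0],"dp": [0,0,-0.2],"claw": 0},
  {"rotation": [0,0,0],"dp": [0,0,-0.3],"claw": 0},
  {"rotation": [0,0,0],"dp": [0,0,-0.34],"claw": 0},
  {"rotation": [0,0,0],"dp": [0,0,-0.34],"claw": 0},
])

```text
clock: 14.93
position: [597.9, -309.8, 354.6]
ee_rot: [0.73, 0.683, 0.001, 0.003]
wrist_force: [0.6, 0.1, 0.1]
finger_gap: 0.5
grip_force: 0.0
```

```bash
python3 - <<'E'
from h import *
D=down(-0.065)
plan([((737,-180,345),D,0),((737,-180,248),D,0)])
f=grab('side');t=grab('top')
a=f['img'][40:190,230:400,::-1];b=t['img'][130:280,340:510,::-1]
cv2.imwrite('pics/l3.png',cv2.resize(np.hstack([a,b]),None,fx=2.3,fy=2.3,interpolation=cv2.INTER_CUBIC))
E
```

```text
fast rot [0.002, 0.001, 0.0] dp [0.231, 0.217, 0.017] claw 0 -> [667.0, -245.0, 350.0]
fast rot [0.002, 0.0, -0.001] dp [0.232, 0.217, 0.016] claw 0 -> [737.0, -180.0, 345.0]
fast rot [0.0, 0.0, 0.0] dp [0.0, 0.0, 0.324] claw 0 -> [737.0, -180.0, 248.0]
```

View pics/l3.png

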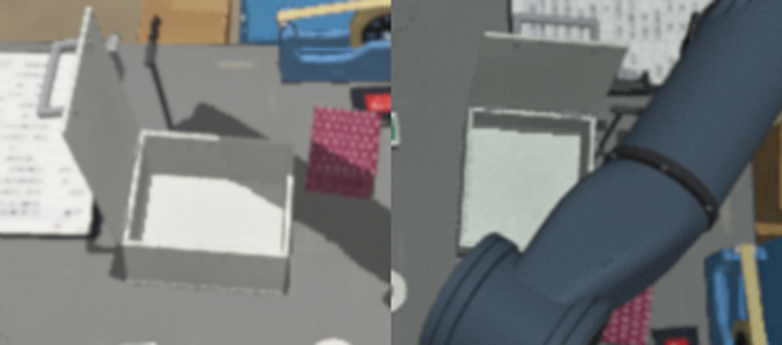

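The stay is up (side crop bar at (155,30)), the lid is still back, and the handle is visible at (556,19) in the top crop. Next I go behind the bar with closed fingers and pull the lid past upright.

>>> step_arm([
  {"rotation": [0,0,0],"dp": [0.231,0.217,0.017],"claw": 0},
  {"rotation": [0,0,0],"dp": [0.231,0.217,0.017],"claw": 0},
  {"rotation": [0,0,0],"dp": [0.231,0.217,0.017],"claw": 0},
  {"rotation": [0,0,0],"dp": [0.231,0.217,0.017],"claw": 0},
  {"rotation": [0,0,0],"dp": [0.231,0.217,0.017],"claw": 0},
])

```text
clock: 15.45
position: [666.9, -242.7, 343.2]
ee_rot: [0.73, 0.684, -0.001, -0.001]
wrist_force: [-1.1, -0.0, 0.3]
finger_gap: 0.4
grip_force: 0.0
```

>>> step_arm([
  {"rotation": [0,0,0],"dp": [0.232,0.217,0.016],"claw": 0},
  {"rotation": [0,0,0],"dp": [0.232,0.217,0.016],"claw": 0},
  {"rotation": [0,0,0],"dp": [0.232,0.217,0.016],"claw": 0},
  {"rotation": [0,0,0],"dp": [0.232,0.217,0.016],"claw": 0},
  {"rotation": [0,0,0],"dp": [0.232,0.217,0.016],"claw": 0},
])

```text
clock: 15.87
position: [735.9, -179.4, 339.4]
ee_rot: [0.73, 0.683, -0.001, -0.001]
wrist_force: [-0.7, 0.2, 0.5]
finger_gap: 0.2
grip_force: 0.0
```

>>> step_arm([
  {"rotation": [0,0,0],"dp": [0,0,0.07],"claw": 0},
  {"rotation": [0,0,0],"dp": [0,0,0.14],"claw": 0},
  {"rotation": [0,0,0],"dp": [0,0,0.21],"claw": 0},
  {"rotation": [0,0,0],"dp": [0,0,0.28],"claw": 0},
  {"rotation": [0,0,0],"dp": [0,0,0.324],"claw": 0},
])

```text
clock: 16.28
position: [733.9, -181.4, 241.6]
ee_rot: [0.731, 0.682, -0.001, -0.001]
wrist_force: [-0.4, -0.3, 0.3]
finger_gap: 0.3
grip_force: 0.0
```

>>> step_arm([
  {"rotation": [0,0,0],"dp": [0,-0.02,0],"claw": 0},
  {"rotation": [0,0,0],"dp": [0,-0.05,0],"claw": 0},
  {"rotation": [0,0,0],"dp": [0,-0.08,0],"claw": 0},
  {"rotation": [0,0,0],"dp": [0,-0.11,0],"claw": 0},
  {"rotation": [0,0,0],"dp": [0,-0.14,0],"claw": 0},
])

```text
clock: 16.7
position: [693.2, -178.3, 245.6]
ee_rot: [0.731, 0.682, 0.0, 0.001]
wrist_force: [1.3, -1.0, 1.1]
finger_gap: -0.1
grip_force: 0.6
```

>>> step_arm([
  {"rotation": [0,0,0],"dp": [0,-0.03,0],"claw": 0},
  {"rotation": [0,0,0],"dp": [0,-0.06,0],"claw": 0},
  {"rotation": [0,0,0],"dp": [0,-0.09,0],"claw": 0},
  {"rotation": [0,0,0],"dp": [0,-0.11,0],"claw": 0},
  {"rotation": [0,0,0],"dp": [0,-0.12,0],"claw": 0},
])

```text
clock: 17.12
position: [657.9, -175.8, 247.4]
ee_rot: [0.731, 0.682, 0.002, 0.002]
wrist_force: [1.3, 0.6, 11.1]
finger_gap: -0.1
grip_force: 5.3
```

>>> step_arm([
  {"rotation": [0,0,0],"dp": [0,0,0],"claw": 0},
  {"rotation": [0,0,0],"dp": [0,0,0],"claw": 0},
  {"rotation": [0,0,0],"dp": [0,0,0],"claw": 0},
  {"rotation": [0,0,0],"dp": [0,0,0],"claw": 0},
  {"rotation": [0,0,0],"dp": [0,0,0],"claw": 0},
])

```text
clock: 17.53
position: [658.5, -175.9, 247.3]
ee_rot: [0.731, 0.682, 0.002, 0.002]
wrist_force: [0.3, 2.0, 11.2]
finger_gap: -0.0
grip_force: 4.9
```

```bash
python3 - <<'E'
from h import *
f=grab('side');t=grab('top')
a=f['img'][40:190,230:400,::-1];b=t['img'][130:280,340:510,::-1]
cv2.imwrite('pics/l4.png',cv2.resize(np.hstack([a,b]),None,fx=2.3,fy=2.3,interpolation=cv2.INTER_CUBIC))
E
```

```text
(no output)
```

View pics/l4.png

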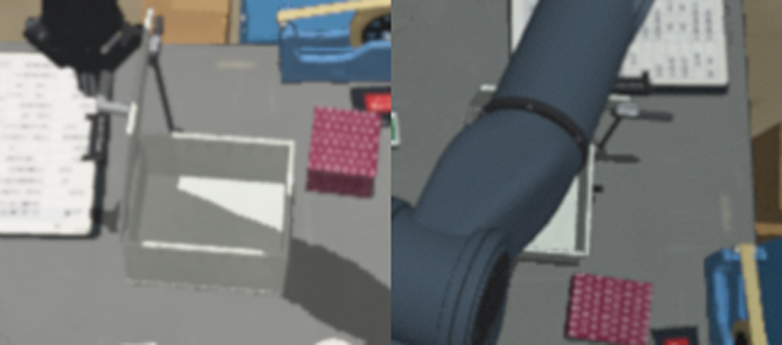

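>>> step_arm([
  {"rotation": [0,0,0],"dp": [0,0,-0.03],"claw": 0},
  {"rotation": [0,0,0],"dp": [0,0,-0.06],"claw": 0},
  {"rotation": [0,0,0],"dp": [0,0,-0.1],"claw": 0},
  {"rotation": [0,0,0],"dp": [0,0,-0.2],"claw": 0},
  {"rotation": [0,0,0],"dp": [0,0,-0.3],"claw": 0},
])

```text
clock: 18.05
position: [657.0, -174.6, 335.0]
ee_rot: [0.731, 0.683, -0.001, -0.001]
wrist_force: [1.3, -0.7, 0.5]
finger_gap: 0.3
grip_force: 0.0
```

>>> step_arm([
  {"rotation": [0,0,0],"dp": [0.05,0,-0.2],"claw": 0},
  {"rotation": [0,0,0],"dp": [0.1,0,-0.2],"claw": 0},
  {"rotation": [0,0,0],"dp": [0.1,0,-0.2],"claw": 0},
  {"rotation": [0,0,0],"dp": [0.1,0,-0.2],"claw": 0},
  {"rotation": [0,0,0],"dp": [0.1,0,-0.2],"claw": 0},
])

```text
clock: 18.47
position: [659.5, -144.9, 393.6]
ee_rot: [0.731, 0.683, -0.0, -0.0]
wrist_force: [-0.1, -0.0, -0.3]
finger_gap: -0.2
grip_force: 0.0
```

```bash
python3 - <<'E'
from h import *
print(env.sense()['position'],env.sense()['joint_pos'].round(2))
D=down(-0.065)
plan([((580,-60,395),down(.0),.5)])
E
```

```text
[ 659.49611503 -144.88467724  393.6327283 ] [-0.12  0.55  0.54  1.15 -0.27  1.52  0.29]
fast rot [0.0, 0.0, -0.043] dp [0.264, -0.284, -0.004] claw 0.5 -> [580.0, -60.0, 395.0]
```

```bash
python3 - <<'E'
from h import *
plan([((650,-40,380),down(.2),.6),((640,150,300),down(.55),.6)])
E
```

```text
fast rot [0.0, 0.0, -0.17] dp [0.347, -0.055, 0.045] claw 0.6 -> [650.0, -40.0, 380.0]
fast rot [0.0, 0.0, -0.112] dp [0.314, 0.046, 0.133] claw 0.6 -> [645.0, 55.0, 340.0]
fast rot [0.0, 0.0, -0.111] dp [0.3, 0.101, 0.134] claw 0.6 -> [640.0, 150.0, 300.0]
```

>>> step_arm([
  {"rotation": [0,0,-0.17],"dp": [0.347,-0.055,0.045],"claw": 0.6},
  {"rotation": [0,0,-0.17],"dp": [0.347,-0.055,0.045],"claw": 0.6},
  {"rotation": [0,0,-0.17],"dp": [0.347,-0.055,0.045],"claw": 0.6},
  {"rotation": [0,0,-0.17],"dp": [0.347,-0.055,0.045],"claw": 0.6},
  {"rotation": [0,0,-0.17],"dp": [0.347,-0.055,0.045],"claw": 0.6},
])

```text
clock: 18.88
position: [650.1, -38.4, 378.9]
ee_rot: [0.632, 0.775, -0.001, -0.001]
wrist_force: [0.4, -1.3, -0.0]
finger_gap: 51.0
grip_force: 0.0
```

>>> step_arm([
  {"rotation": [0,0,-0.112],"dp": [0.314,0.046,0.133],"claw": 0.6},
  {"rotation": [0,0,-0.112],"dp": [0.314,0.046,0.133],"claw": 0.6},
  {"rotation": [0,0,-0.112],"dp": [0.314,0.046,0.133],"claw": 0.6},
  {"rotation": [0,0,-0.112],"dp": [0.314,0.046,0.133],"claw": 0.6},
  {"rotation": [0,0,-0.112],"dp": [0.314,0.046,0.133],"claw": 0.6},
])

```text
clock: 19.3
position: [645.3, 54.9, 339.1]
ee_rot: [0.563, 0.827, -0.001, -0.0]
wrist_force: [-0.4, 0.0, 0.5]
finger_gap: 51.0
grip_force: 0.0
```

>>> step_arm([
  {"rotation": [0,0,-0.111],"dp": [0.3,0.101,0.134],"claw": 0.6},
  {"rotation": [0,0,-0.111],"dp": [0.3,0.101,0.134],"claw": 0.6},
  {"rotation": [0,0,-0.111],"dp": [0.3,0.101,0.134],"claw": 0.6},
  {"rotation": [0,0,-0.111],"dp": [0.3,0.101,0.134],"claw": 0.6},
  {"rotation": [0,0,-0.111],"dp": [0.3,0.101,0.134],"claw": 0.6},
])

```text
clock: 19.72
position: [641.1, 148.9, 299.6]
ee_rot: [0.489, 0.872, -0.001, 0.0]
wrist_force: [0.8, -1.5, 0.0]
finger_gap: 51.5
grip_force: 0.0
```

```bash
python3 - <<'E'
from h import *
f=grab('side');t=grab('top')
for n,g in(('side',f),('top',t)):
  for c in('red','blue'):
    for b in blobs(g,c): print(n,c,*b)
print(env.sense()['position'])
a=f['img'][40:190,230:400,::-1];b=t['img'][130:280,340:510,::-1]
cv2.imwrite('pics/l5.png',cv2.resize(np.hstack([a,b]),None,fx=2.3,fy=2.3,interpolation=cv2.INTER_CUBIC))
E
```

```text
side red [395.2  91.1] [ 279.2 -370.1] 66.7 [ 61. 194.] 260
side red [378.1  94.9] [ 337.  -351.7] -165.5 [25. 38.] 28
side red [370.8 105. ] [ 363.1 -308.5] -148.7 [35. 67.] 44
side red [247.7 216. ] [721.9  91.4] 118.4 [23. 53.] 102
side red [327.  245.8] [503.7 175.3] 79.2 [23. 52.] 124
side red [184.7 281.9] [865.3 278.8] 88.5 [16. 56.] 104
side red [325.2 304.9] [507.7 331.4] 111.6 [23. 53.] 132
side blue [309.4 241.9] [550.6 164.9] 80.1 [23. 53.] 111
side blue [174.9 374.9] [853.4 498.1] 63.4 [22. 51.] 153
top red [238.3 116.5] [865.2 385.6] 79.3 [22. 47.] 60
top red [320.7 154.7] [724.7  91.8] 121.1 [25. 47.] 69
top red [171.3 214.1] [514.3 607.1] -172.1 [ 29. 147.] 267
top red [249.9 215.8] [509.2 333.1] 113.5 [22. 52.] 69
top red [464.6 286.6] [ 271.7 -392.8] -176.6 [43. 76.] 205
[641.65464548 147.21203466 300.72407593]
```

View pics/l5.png

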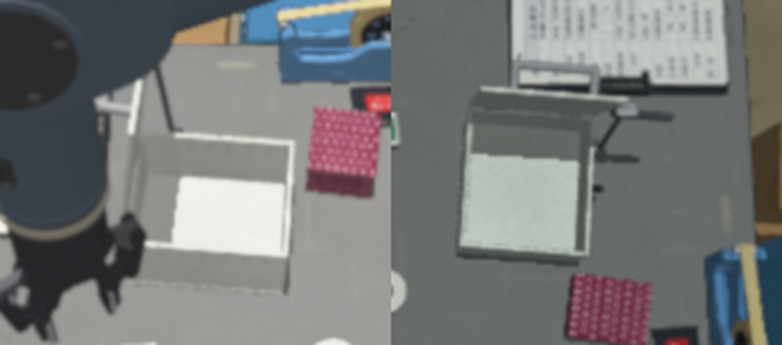

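Lid propped (top crop: ear on the stay bar at (625,112)); key A was knocked to about (722.5, 91.5). Fetching it now.

```bash
python3 - <<'E'
from h import *
D=down(.524)
plan([((722.5,91.5,170),D,.6),((722.5,91.5,50),D,.6),((722.5,91.5,5),D,.6)])
E
```

```text
fast rot [0.0, 0.001, 0.014] dp [-0.298, 0.134, 0.436] claw 0.6 -> [723.0, 91.0, 170.0]
fast rot [0.0, 0.0, 0.0] dp [0.001, 0.0, 0.4] claw 0.6 -> [723.0, 92.0, 50.0]
fast rot [0.0, 0.0, 0.0] dp [0.0, 0.0, 0.15] claw 0.6 -> [723.0, 92.0, 5.0]
```

>>> step_arm([
  {"rotation": [0,0.001,0.014],"dp": [-0.298,0.134,0.436],"claw": 0.6},
  {"rotation": [0,0.001,0.014],"dp": [-0.298,0.134,0.436],"claw": 0.6},
  {"rotation": [0,0.001,0.014],"dp": [-0.298,0.134,0.436],"claw": 0.6},
  {"rotation": [0,0.001,0.014],"dp": [-0.298,0.134,0.436],"claw": 0.6},
  {"rotation": [0,0.001,0.014],"dp": [-0.298,0.134,0.436],"claw": 0.6},
])

```text
clock: 20.23
position: [721.7, 87.7, 162.3]
ee_rot: [0.501, 0.865, -0.004, -0.002]
wrist_force: [-1.5, -2.3, -1.7]
finger_gap: 51.1
grip_force: 0.0
```

>>> step_arm([
  {"rotation": [0,0,0],"dp": [0,0,0.1],"claw": 0.6},
  {"rotation": [0,0,0],"dp": [0,0,0.2],"claw": 0.6},
  {"rotation": [0,0,0],"dp": [0,0,0.3],"claw": 0.6},
  {"rotation": [0,0,0],"dp": [0,0,0.38],"claw": 0.6},
  {"rotation": [0,0,0],"dp": [0,0,0.4],"claw": 0.6},
])

```text
clock: 20.65
position: [719.9, 93.2, 46.1]
ee_rot: [0.499, 0.867, -0.002, -0.002]
wrist_force: [-0.7, -0.2, -0.5]
finger_gap: 51.0
grip_force: 0.0
```

```bash
python3 - <<'E'
from h import *
D=down(.524)
plan([((722.5,91.5,5),D,.6)])
E
```

```text
fast rot [-0.003, -0.001, 0.001] dp [-0.01, 0.005, 0.137] claw 0.6 -> [723.0, 91.0, 5.0]
```

>>> step_arm([
  {"rotation": [0,0,0],"dp": [-0.004,0.003,0.04],"claw": 0.6},
  {"rotation": [0,0,0],"dp": [-0.004,0.003,0.08],"claw": 0.6},
  {"rotation": [0,0,0],"dp": [-0.004,0.003,0.12],"claw": 0.6},
  {"rotation": [0,0,0],"dp": [-0.004,0.003,0.14],"claw": 0.6},
  {"rotation": [0,0,0],"dp": [-0.004,0.003,0.14],"claw": 0.6},
])

```text
clock: 21.07
position: [722.3, 95.2, 6.0]
ee_rot: [0.498, 0.867, -0.0, -0.001]
wrist_force: [0.4, -0.4, -0.1]
finger_gap: 51.3
grip_force: 0.0
```

>>> step_arm([
  {"rotation": [0,0,0],"dp": [0,0,0],"claw": 0.6},
  {"rotation": [0,0,0],"dp": [0,0,0],"claw": 0},
  {"rotation": [0,0,0],"dp": [0,0,0],"claw": 0},
  {"rotation": [0,0,0],"dp": [0,0,0],"claw": 0},
  {"rotation": [0,0,0],"dp": [0,0,0],"claw": 0},
])

```text
clock: 21.48
position: [723.6, 95.5, 8.4]
ee_rot: [0.498, 0.867, 0.001, -0.0]
wrist_force: [-1.0, -0.8, 5.2]
finger_gap: 20.4
grip_force: 58.6
```

>>> step_arm([
  {"rotation": [0,0,0],"dp": [0,0,0],"claw": 0},
  {"rotation": [0,0,0],"dp": [0,0,-0.05],"claw": 0},
  {"rotation": [0,0,0],"dp": [0,0,-0.15],"claw": 0},
  {"rotation": [0,0,0],"dp": [0,0,-0.27],"claw": 0},
  {"rotation": [0,0,0],"dp": [0,0,-0.4],"claw": 0},
])

```text
clock: 21.9
position: [722.4, 95.1, 128.6]
ee_rot: [0.498, 0.867, -0.0, -0.001]
wrist_force: [1.2, -0.5, 0.8]
finger_gap: 20.2
grip_force: 58.8
```

```bash
python3 - <<'E'
from h import *
D=down(1.5)
plan([((539.5,98,125),D,0),((539.5,98,24),D,0)])
E
```

```text
fast rot [0.0, -0.001, -0.309] dp [0.158, -0.261, 0.007] claw 0 -> [631.0, 97.0, 127.0]
fast rot [0.0, -0.001, -0.309] dp [0.261, -0.157, 0.006] claw 0 -> [539.0, 98.0, 125.0]
fast rot [0.0, 0.0, 0.0] dp [0.0, 0.001, 0.337] claw 0 -> [539.0, 98.0, 24.0]
```

>>> step_arm([
  {"rotation": [0,0,-0.06],"dp": [0.03,-0.05,0.007],"claw": 0},
  {"rotation": [0,0,-0.12],"dp": [0.06,-0.1,0.007],"claw": 0},
  {"rotation": [0,0,-0.19],"dp": [0.095,-0.157,0.007],"claw": 0},
  {"rotation": [0,0,-0.25],"dp": [0.127,-0.209,0.007],"claw": 0},
  {"rotation": [0,0,-0.309],"dp": [0.158,-0.261,0.007],"claw": 0},
])

```text
clock: 22.32
position: [630.8, 96.6, 126.5]
ee_rot: [0.273, 0.962, 0.001, -0.0]
wrist_force: [-0.5, -1.5, -0.1]
finger_gap: 20.5
grip_force: 58.8
```

>>> step_arm([
  {"rotation": [0,0,-0.06],"dp": [0.05,-0.03,0.006],"claw": 0},
  {"rotation": [0,0,-0.12],"dp": [0.1,-0.06,0.006],"claw": 0},
  {"rotation": [0,0,-0.19],"dp": [0.157,-0.095,0.006],"claw": 0},
  {"rotation": [0,0,-0.25],"dp": [0.209,-0.126,0.006],"claw": 0},
  {"rotation": [0,0,-0.309],"dp": [0.261,-0.157,0.006],"claw": 0},
])

```text
clock: 22.73
position: [539.6, 97.8, 124.7]
ee_rot: [0.033, 0.999, 0.001, 0.0]
wrist_force: [0.8, 0.1, 0.3]
finger_gap: 20.4
grip_force: 58.8
```

>>> step_arm([
  {"rotation": [0,0,0],"dp": [0,0,0],"claw": 0},
  {"rotation": [0,0,0],"dp": [0,0,0.06],"claw": 0},
  {"rotation": [0,0,0],"dp": [0,0,0.12],"claw": 0},
  {"rotation": [0,0,0],"dp": [0,0,0.18],"claw": 0},
  {"rotation": [0,0,0],"dp": [0,0,0.2],"claw": 0},
])

```text
clock: 23.15
position: [540.0, 97.8, 62.3]
ee_rot: [0.036, 0.999, 0.0, -0.001]
wrist_force: [-1.0, 0.7, 0.6]
finger_gap: 20.6
grip_force: 58.8
```

```bash
python3 - <<'E'
from h import *
plan([((539.5,98,23),down(1.5),0)])
print(env.sense()['joint_pos'].round(2))
E
```

```text
fast rot [0.0, -0.001, -0.001] dp [0.001, 0.0, 0.131] claw 0 -> [540.0, 98.0, 23.0]
[-0.28  0.6   0.02  1.96 -0.03  0.58  1.26]
```

Lower, release with a small opening, rise.

>>> step_arm([
  {"rotation": [0,0,0],"dp": [0,0,0.04],"claw": 0},
  {"rotation": [0,0,0],"dp": [0,0,0.08],"claw": 0},
  {"rotation": [0,0,0],"dp": [0,0,0.11],"claw": 0},
  {"rotation": [0,0,0],"dp": [0,0,0.128],"claw": 0},
  {"rotation": [0,0,0],"dp": [0,0,0.128],"claw": 0},
])

```text
clock: 23.57
position: [540.1, 98.0, 24.5]
ee_rot: [0.036, 0.999, 0.0, -0.001]
wrist_force: [-0.1, -0.4, -0.5]
finger_gap: 20.4
grip_force: 58.8
```

>>> step_arm([
  {"rotation": [0,0,0],"dp": [0,0,0],"claw": 0.42},
  {"rotation": [0,0,0],"dp": [0,0,0],"claw": 0.42},
  {"rotation": [0,0,0],"dp": [0,0,0],"claw": 0.42},
  {"rotation": [0,0,0],"dp": [0,0,0],"claw": 0.42},
  {"rotation": [0,0,0],"dp": [0,0,0],"claw": 0.42},
])

```text
clock: 23.98
position: [540.4, 98.2, 25.4]
ee_rot: [0.036, 0.999, 0.001, -0.0]
wrist_force: [0.1, 0.3, 0.4]
finger_gap: 35.6
grip_force: 0.0
```

>>> step_arm([
  {"rotation": [0,0,0],"dp": [0,0,-0.08],"claw": 0.42},
  {"rotation": [0,0,0],"dp": [0,0,-0.2],"claw": 0.42},
  {"rotation": [0,0,0],"dp": [0,0,-0.32],"claw": 0.42},
  {"rotation": [0,0,0],"dp": [0,0,-0.44],"claw": 0.42},
  {"rotation": [0,0,0],"dp": [0,0,-0.5],"claw": 0.5},
])

```text
clock: 24.4
position: [541.6, 98.1, 179.4]
ee_rot: [0.036, 0.999, 0.001, 0.002]
wrist_force: [-0.1, 0.2, 0.9]
finger_gap: 42.3
grip_force: 0.0
```

```bash
python3 - <<'E'
from h import *
f=grab('side');t=grab('top')
for n,g in(('side',f),('top',t)):
  for c in('red','blue'):
    for b in blobs(g,c): print(n,c,*b)
D=down(np.radians(22))
plan([((508.4,332.3,150),D,.6),((508.4,332.3,50),D,.6)])
E
```

```text
side red [395.1  91. ] [ 279.5 -370.7] 66.7 [ 62. 191.] 264
side red [378.4  95.3] [ 336.2 -350. ] 179.2 [29. 40.] 34
side red [368.4 105.6] [ 371.2 -305.9] 67.5 [22. 55.] 36
side red [313.7 217.3] [540.2  92.5] 172.7 [24. 55.] 117
side red [326.9 245.5] [503.8 174.4] 79.2 [23. 53.] 126
side red [184.7 282. ] [865.3 279. ] 88.1 [16. 57.] 105
side red [325.3 304.9] [507.6 331.4] 111.6 [23. 54.] 131
side blue [309.4 241.7] [550.6 164.4] 80.9 [22. 54.] 110
side blue [174.8 374.9] [853.5 498.1] 63.3 [22. 51.] 154
top red [238.1 116.5] [865.1 386.4] 76.8 [22. 49.] 63
top red [267.2 116. ] [866.7 282.6] 88.9 [12. 53.] 38
top red [171.3 214. ] [514.4 607.2] -172.0 [ 29. 147.] 268
top red [249.9 215.7] [509.4 333.1] 113.2 [22. 52.] 68
top red [294.4 216.7] [506.6 180.2] 80.4 [22. 50.] 73
top red [464.6 286.6] [ 271.6 -392.7] -176.0 [43. 76.] 205
top blue [295.7 202.9] [554.1 176.6] 67.1 [23. 34.] 49
fast rot [0.002, 0.001, 0.355] dp [0.084, 0.385, 0.049] claw 0.6 -> [525.0, 215.0, 164.0]
fast rot [0.002, 0.001, 0.355] dp [0.276, 0.282, 0.048] claw 0.6 -> [508.0, 332.0, 150.0]
fast rot [0.0, 0.0, 0.0] dp [-0.001, 0.0, 0.334] claw 0.6 -> [508.0, 332.0, 50.0]
```

Key A is in the tray at (540,93); B is unmoved.

>>> step_arm([
  {"rotation": [0,0,0.355],"dp": [0.084,0.385,0.049],"claw": 0.6},
  {"rotation": [0,0,0.355],"dp": [0.084,0.385,0.049],"claw": 0.6},
  {"rotation": [0,0,0.355],"dp": [0.084,0.385,0.049],"claw": 0.6},
  {"rotation": [0,0,0.355],"dp": [0.084,0.385,0.049],"claw": 0.6},
  {"rotation": [0,0,0.355],"dp": [0.084,0.385,0.049],"claw": 0.6},
])

```text
clock: 24.92
position: [521.8, 218.0, 159.0]
ee_rot: [0.31, 0.951, 0.0, -0.002]
wrist_force: [-0.1, -0.4, 0.0]
finger_gap: 50.9
grip_force: 0.0
```

>>> step_arm([
  {"rotation": [0,0,0.355],"dp": [0.276,0.282,0.048],"claw": 0.6},
  {"rotation": [0,0,0.355],"dp": [0.276,0.282,0.048],"claw": 0.6},
  {"rotation": [0,0,0.355],"dp": [0.276,0.282,0.048],"claw": 0.6},
  {"rotation": [0,0,0.355],"dp": [0.276,0.282,0.048],"claw": 0.6},
  {"rotation": [0,0,0.355],"dp": [0.276,0.282,0.048],"claw": 0.6},
])

```text
clock: 25.33
position: [504.2, 335.1, 144.3]
ee_rot: [0.56, 0.829, -0.001, -0.001]
wrist_force: [0.9, -0.7, -0.6]
finger_gap: 51.4
grip_force: 0.0
```

>>> step_arm([
  {"rotation": [0,0,0],"dp": [0,0,0.1],"claw": 0.6},
  {"rotation": [0,0,0],"dp": [0,0,0.2],"claw": 0.6},
  {"rotation": [0,0,0],"dp": [0,0,0.3],"claw": 0.6},
  {"rotation": [0,0,0],"dp": [0,0,0.334],"claw": 0.6},
  {"rotation": [0,0,0],"dp": [0,0,0.334],"claw": 0.6},
])

```text
clock: 25.75
position: [504.1, 331.0, 43.0]
ee_rot: [0.559, 0.829, -0.003, -0.002]
wrist_force: [-0.0, 0.2, 0.4]
finger_gap: 51.7
grip_force: 0.0
```

```bash
python3 - <<'E'
from h import *
plan([((508.4,332.3,4),down(np.radians(22)),.6)])
E
```

```text
fast rot [-0.004, 0.0, 0.0] dp [-0.001, 0.016, 0.13] claw 0.6 -> [508.0, 332.0, 4.0]
```

>>> step_arm([
  {"rotation": [0,0,0],"dp": [0,0.012,0.04],"claw": 0.6},
  {"rotation": [0,0,0],"dp": [0,0.012,0.08],"claw": 0.6},
  {"rotation": [0,0,0],"dp": [0,0.012,0.11],"claw": 0.6},
  {"rotation": [0,0,0],"dp": [0,0.012,0.13],"claw": 0.6},
  {"rotation": [0,0,0],"dp": [0,0.012,0.13],"claw": 0.6},
])

```text
clock: 26.17
position: [508.9, 333.3, 6.0]
ee_rot: [0.559, 0.829, -0.0, -0.001]
wrist_force: [-0.6, 0.1, 0.3]
finger_gap: 51.4
grip_force: 0.0
```

>>> step_arm([
  {"rotation": [0,0,0],"dp": [0,0,0],"claw": 0.6},
  {"rotation": [0,0,0],"dp": [0,0,0],"claw": 0},
  {"rotation": [0,0,0],"dp": [0,0,0],"claw": 0},
  {"rotation": [0,0,0],"dp": [0,0,0],"claw": 0},
  {"rotation": [0,0,0],"dp": [0,0,0],"claw": 0},
])

```text
clock: 26.58
position: [509.9, 333.9, 8.0]
ee_rot: [0.559, 0.829, 0.001, -0.0]
wrist_force: [-0.9, -0.9, 5.1]
finger_gap: 20.1
grip_force: 58.5
```

>>> step_arm([
  {"rotation": [0,0,0],"dp": [0,0,0],"claw": 0},
  {"rotation": [0,0,0],"dp": [0,0,-0.05],"claw": 0},
  {"rotation": [0,0,0],"dp": [0,0,-0.15],"claw": 0},
  {"rotation": [0,0,0],"dp": [0,0,-0.27],"claw": 0},
  {"rotation": [0,0,0],"dp": [0,0,-0.4],"claw": 0},
])

```text
clock: 27.0
position: [508.8, 333.0, 127.8]
ee_rot: [0.559, 0.829, -0.001, -0.001]
wrist_force: [-0.0, -0.1, -0.4]
finger_gap: 20.3
grip_force: 58.6
```

```bash
python3 - <<'E'
from h import *
D=down(1.5)
plan([((541.5,127,130),D,0),((541.5,127,60),D,0)])
E
```

```text
fast rot [0.0, -0.001, -0.355] dp [-0.339, -0.078, -0.004] claw 0 -> [525.0, 230.0, 129.0]
fast rot [-0.001, -0.001, -0.355] dp [-0.246, -0.245, -0.003] claw 0 -> [542.0, 127.0, 130.0]
fast rot [0.0, 0.0, 0.0] dp [0.0, 0.0, 0.233] claw 0 -> [542.0, 127.0, 60.0]
```

>>> step_arm([
  {"rotation": [0,0,-0.07],"dp": [-0.068,-0.016,0],"claw": 0},
  {"rotation": [0,0,-0.14],"dp": [-0.136,-0.031,0],"claw": 0},
  {"rotation": [0,0,-0.21],"dp": [-0.203,-0.047,0],"claw": 0},
  {"rotation": [0,0,-0.28],"dp": [-0.271,-0.062,0],"claw": 0},
  {"rotation": [0,0,-0.355],"dp": [-0.339,-0.078,-0.004],"claw": 0},
])

```text
clock: 27.42
position: [525.9, 229.6, 128.4]
ee_rot: [0.307, 0.952, 0.001, -0.0]
wrist_force: [0.2, -0.6, -0.6]
finger_gap: 20.5
grip_force: 58.6
```

>>> step_arm([
  {"rotation": [0,0,-0.07],"dp": [-0.049,-0.049,0],"claw": 0},
  {"rotation": [0,0,-0.14],"dp": [-0.098,-0.098,0],"claw": 0},
  {"rotation": [0,0,-0.21],"dp": [-0.148,-0.147,0],"claw": 0},
  {"rotation": [0,0,-0.28],"dp": [-0.197,-0.196,0],"claw": 0},
  {"rotation": [0,0,-0.355],"dp": [-0.246,-0.245,-0.003],"claw": 0},
])

```text
clock: 27.83
position: [542.4, 126.5, 129.1]
ee_rot: [0.033, 0.999, 0.001, -0.0]
wrist_force: [0.8, 0.3, -0.5]
finger_gap: 20.7
grip_force: 58.6
```

>>> step_arm([
  {"rotation": [0,0,0],"dp": [0,0,0],"claw": 0},
  {"rotation": [0,0,0],"dp": [0,0,0.06],"claw": 0},
  {"rotation": [0,0,0],"dp": [0,0,0.12],"claw": 0},
  {"rotation": [0,0,0],"dp": [0,0,0.18],"claw": 0},
  {"rotation": [0,0,0],"dp": [0,0,0.233],"claw": 0},
])

```text
clock: 28.25
position: [542.2, 127.8, 58.4]
ee_rot: [0.036, 0.999, 0.001, -0.0]
wrist_force: [0.2, 0.5, -0.0]
finger_gap: 20.8
grip_force: 58.6
```

>>> step_arm([
  {"rotation": [0,0,0],"dp": [0,0,0.04],"claw": 0},
  {"rotation": [0,0,0],"dp": [0,0,0.07],"claw": 0},
  {"rotation": [0,0,0],"dp": [0,0,0.1],"claw": 0},
  {"rotation": [0,0,0],"dp": [0,0,0.105],"claw": 0},
  {"rotation": [0,0,0],"dp": [0,0,0.105],"claw": 0},
])

```text
clock: 28.67
position: [542.1, 127.8, 27.2]
ee_rot: [0.036, 0.999, 0.001, -0.001]
wrist_force: [0.3, -0.3, 0.7]
finger_gap: 20.4
grip_force: 58.6
```

>>> step_arm([
  {"rotation": [0,0,0],"dp": [0,0,0],"claw": 0.42},
  {"rotation": [0,0,0],"dp": [0,0,0],"claw": 0.42},
  {"rotation": [0,0,0],"dp": [0,0,0],"claw": 0.42},
  {"rotation": [0,0,0],"dp": [0,0,0],"claw": 0.42},
  {"rotation": [0,0,0],"dp": [0,0,0],"claw": 0.42},
])

```text
clock: 29.08
position: [542.5, 127.7, 27.9]
ee_rot: [0.036, 0.999, 0.001, -0.0]
wrist_force: [1.0, 0.8, -0.3]
finger_gap: 36.0
grip_force: 0.0
```

>>> step_arm([
  {"rotation": [0,0,0],"dp": [0,0,-0.08],"claw": 0.42},
  {"rotation": [0,0,0],"dp": [0,0,-0.2],"claw": 0.42},
  {"rotation": [0,0,0],"dp": [0,0,-0.32],"claw": 0.42},
  {"rotation": [0,0,0],"dp": [0,0,-0.44],"claw": 0.42},
  {"rotation": [0,0,0],"dp": [0,0,-0.5],"claw": 0.5},
])

```text
clock: 29.5
position: [543.8, 127.8, 181.9]
ee_rot: [0.036, 0.999, 0.001, 0.002]
wrist_force: [0.3, -0.2, 0.3]
finger_gap: 42.7
grip_force: 0.0
```

```bash
python3 - <<'E'
from h import *
D=down(1.505)
plan([((532.8,259,150),D,.5),((532.8,259,60),D,.5)])
f=grab('side')
for c in('red','blue'):
    for b in blobs(f,c): print(c,*b)
E
```

```text
fast rot [0.002, 0.002, -0.004] dp [0.068, 0.433, 0.107] claw 0.5 -> [533.0, 259.0, 150.0]
fast rot [0.0, 0.0, 0.0] dp [0.0, 0.0, 0.3] claw 0.5 -> [533.0, 259.0, 60.0]
red [396.7  86.6] [ 272.7 -389.7] 50.3 [ 59. 117.] 208
red [378.9  95.4] [ 334.5 -349.8] -161.5 [26. 38.] 28
red [368.4 105.7] [ 371.2 -305.4] 66.1 [21. 53.] 37
red [389.2 108.6] [ 304.9 -294.6] 73.4 [31. 62.] 52
red [313.8 217.4] [540.1  92.9] 173.5 [25. 54.] 121
red [313.3 227.2] [540.9 122.3] 170.4 [24. 54.] 124
red [326.9 245.8] [503.9 175.3] 77.5 [24. 52.] 124
red [184.7 281.9] [865.3 278.8] 88.5 [16. 56.] 104
blue [309.5 241.6] [550.4 163.9] 80.1 [23. 55.] 113
blue [174.9 374.9] [853.4 498.1] 63.1 [23. 51.] 155
```

All four keys are in the tray. I'll dry-run the pour pose in the air (empty gripper) to check reachability.

```bash
python3 - <<'E'
from h import *
plan([((512,120,320),down(1.506,0),.5),((510,5,310),down(1.506,-1.05),.5)])
E
```

```text
fast rot [0.003, 0.004, -0.005] dp [0.104, -0.033, -0.455] claw 0.5 -> [512.0, 120.0, 320.0]
fast rot [-0.334, 0.0, 0.0] dp [-0.009, -0.191, 0.017] claw 0.5 -> [511.0, 63.0, 315.0]
fast rot [-0.335, 0.0, 0.001] dp [-0.009, -0.174, -0.082] claw 0.5 -> [510.0, 5.0, 310.0]
```

>>> step_arm([
  {"rotation": [0,0,0],"dp": [0.104,-0.033,-0.455],"claw": 0.5},
  {"rotation": [0,0,0],"dp": [0.104,-0.033,-0.455],"claw": 0.5},
  {"rotation": [0,0,0],"dp": [0.104,-0.033,-0.455],"claw": 0.5},
  {"rotation": [0,0,0],"dp": [0.104,-0.033,-0.455],"claw": 0.5},
  {"rotation": [0,0,0],"dp": [0.104,-0.033,-0.455],"claw": 0.5},
])

```text
clock: 29.97
position: [511.6, 119.8, 318.4]
ee_rot: [0.036, 0.999, 0.002, 0.003]
wrist_force: [0.6, -0.1, 0.4]
finger_gap: 42.6
grip_force: 0.0
```

>>> step_arm([
  {"rotation": [-0.07,0,0],"dp": [-0.009,-0.191,0.017],"claw": 0.5},
  {"rotation": [-0.14,0,0],"dp": [-0.009,-0.191,0.017],"claw": 0.5},
  {"rotation": [-0.21,0,0],"dp": [-0.009,-0.191,0.017],"claw": 0.5},
  {"rotation": [-0.28,0,0],"dp": [-0.009,-0.191,0.017],"claw": 0.5},
  {"rotation": [-0.334,0,0],"dp": [-0.009,-0.191,0.017],"claw": 0.5},
])

```text
clock: 30.38
position: [509.6, 60.5, 308.4]
ee_rot: [0.036, 0.964, 0.262, 0.01]
wrist_force: [-1.4, 0.6, -1.0]
finger_gap: 42.7
grip_force: 0.0
```

>>> step_arm([
  {"rotation": [-0.07,0,0],"dp": [-0.009,-0.1,-0.03],"claw": 0.5},
  {"rotation": [-0.14,0,0],"dp": [-0.009,-0.174,-0.082],"claw": 0.5},
  {"rotation": [-0.21,0,0],"dp": [-0.009,-0.174,-0.082],"claw": 0.5},
  {"rotation": [-0.28,0,0],"dp": [-0.009,-0.174,-0.082],"claw": 0.5},
  {"rotation": [-0.335,0,0],"dp": [-0.009,-0.174,-0.082],"claw": 0.5},
])

```text
clock: 30.8
position: [508.0, 2.8, 302.6]
ee_rot: [0.034, 0.863, 0.504, 0.018]
wrist_force: [0.4, 0.3, -0.3]
finger_gap: 42.9
grip_force: 0.0
```

```bash
python3 - <<'E'
from h import *
s=env.sense();print(s['position'].round(1),s['joint_pos'].round(2),s['wrist_force'].round(1))
e=R.from_quat(s['ee_rot']);print((e.inv()*down(1.506,-1.05)).magnitude(), e.apply([0,0,1]).round(2))
f=grab('side');t=grab('top')
a=f['img'][40:290,230:430,::-1];b=t['img'][100:350,250:450,::-1]
cv2.imwrite('pics/d1.png',cv2.resize(np.hstack([a,b]),None,fx=2,fy=2,interpolation=cv2.INTER_CUBIC))
E
```

```text
[508.    2.8 302.6] [ 0.56  0.55 -0.1   1.84 -0.91  1.41  2.42] [ 0.4  0.3 -0.3]
0.013919587573697347 [ 0.07  0.87 -0.49]
```

View pics/d1.png

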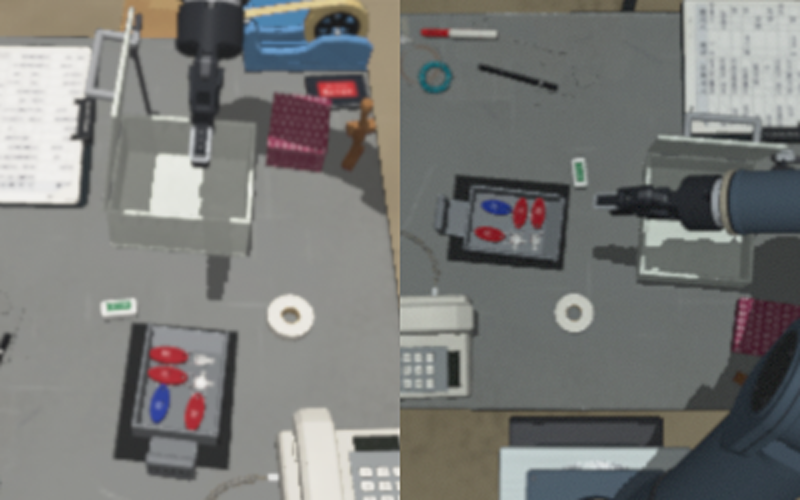

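The pour pose is reachable (q5 -0.91, q7 2.42) and clear of the propped lid; the tray holds the blue key and three reds. Back up, then to the tray handle.

```bash
python3 - <<'E'
from h import *
f=grab('side');t=grab('top')
print(tri(t,(270,207.5),f,(316,263)))
print(onz(t,270,207.5,59),onz(f,316,263,59))
D=down(1.505)
plan([((512,110,320),D,.5),((532.8,259,180),D,.5),((532.8,259,70),D,.5)])
E
```

```text
(array([528.4, 252.7,  88.8]), 7.2)
[529.6 257.7  59. ] [531.9 241.4  59. ]
fast rot [0.334, 0.0, -0.002] dp [0.006, 0.112, 0.138] claw 0.5 -> [510.0, 57.0, 312.0]
fast rot [0.335, 0.0, -0.003] dp [0.005, 0.166, 0.064] claw 0.5 -> [512.0, 110.0, 320.0]
fast rot [0.0, 0.0, 0.0] dp [-0.018, 0.25, 0.233] claw 0.5 -> [522.0, 184.0, 250.0]
fast rot [0.0, 0.0, 0.0] dp [-0.019, 0.25, 0.233] claw 0.5 -> [533.0, 259.0, 180.0]
fast rot [0.0, 0.0, 0.0] dp [0.0, 0.0, 0.367] claw 0.5 -> [533.0, 259.0, 70.0]
```

>>> step_arm([
  {"rotation": [0.07,0,0],"dp": [0.006,0.112,0.138],"claw": 0.5},
  {"rotation": [0.14,0,0],"dp": [0.006,0.112,0.138],"claw": 0.5},
  {"rotation": [0.21,0,0],"dp": [0.006,0.112,0.138],"claw": 0.5},
  {"rotation": [0.28,0,0],"dp": [0.006,0.112,0.138],"claw": 0.5},
  {"rotation": [0.334,0,0],"dp": [0.006,0.112,0.138],"claw": 0.5},
])

```text
clock: 31.42
position: [510.5, 59.3, 315.8]
ee_rot: [0.032, 0.966, 0.257, 0.012]
wrist_force: [0.1, -0.4, -0.3]
finger_gap: 42.5
grip_force: 0.0
```

>>> step_arm([
  {"rotation": [0.07,0,0],"dp": [0.005,0.166,0.064],"claw": 0.5},
  {"rotation": [0.14,0,0],"dp": [0.005,0.166,0.064],"claw": 0.5},
  {"rotation": [0.21,0,0],"dp": [0.005,0.166,0.064],"claw": 0.5},
  {"rotation": [0.28,0,0],"dp": [0.005,0.166,0.064],"claw": 0.5},
  {"rotation": [0.335,0,0],"dp": [0.005,0.166,0.064],"claw": 0.5},
])

```text
clock: 31.83
position: [512.7, 113.4, 324.6]
ee_rot: [0.033, 0.999, -0.001, 0.004]
wrist_force: [-0.9, 0.1, -0.2]
finger_gap: 42.4
grip_force: 0.0
```

>>> step_arm([
  {"rotation": [0,0,0],"dp": [-0.018,0.25,0.1],"claw": 0.5},
  {"rotation": [0,0,0],"dp": [-0.018,0.25,0.15],"claw": 0.5},
  {"rotation": [0,0,0],"dp": [-0.018,0.25,0.2],"claw": 0.5},
  {"rotation": [0,0,0],"dp": [-0.018,0.25,0.233],"claw": 0.5},
  {"rotation": [0,0,0],"dp": [-0.018,0.25,0.233],"claw": 0.5},
])

```text
clock: 32.25
position: [521.7, 185.2, 250.7]
ee_rot: [0.034, 0.999, 0.0, -0.0]
wrist_force: [-0.0, -1.3, 0.1]
finger_gap: 42.5
grip_force: 0.0
```

>>> step_arm([
  {"rotation": [0,0,0],"dp": [-0.019,0.25,0.1],"claw": 0.5},
  {"rotation": [0,0,0],"dp": [-0.019,0.25,0.15],"claw": 0.5},
  {"rotation": [0,0,0],"dp": [-0.019,0.25,0.2],"claw": 0.5},
  {"rotation": [0,0,0],"dp": [-0.019,0.25,0.233],"claw": 0.5},
  {"rotation": [0,0,0],"dp": [-0.019,0.25,0.233],"claw": 0.5},
])

```text
clock: 32.67
position: [533.5, 257.3, 181.0]
ee_rot: [0.036, 0.999, -0.0, -0.001]
wrist_force: [-0.1, -0.8, -0.5]
finger_gap: 42.7
grip_force: 0.0
```

```bash
python3 - <<'E'
from h import *
D=down(1.505)
plan([((532.3,258,75),D,.5),((532.3,258,22),D,.5)])
f=grab('top')
for c in('red','blue'):
    for b in blobs(f,c): print(c,*b)
E
```

```text
fast rot [0.0, -0.001, -0.004] dp [0.004, 0.002, 0.353] claw 0.5 -> [532.0, 258.0, 75.0]
fast rot [0.0, 0.0, 0.0] dp [0.0, 0.0, 0.177] claw 0.5 -> [532.0, 258.0, 22.0]
red [93.5 39.7] [1176.1  950.4] 53.4 [13. 53.] 25
red [238.2 116.5] [865.3 385.9] 78.4 [22. 48.] 61
red [267.2 116. ] [866.7 282.6] 88.9 [12. 53.] 38
red [171.3 214. ] [514.5 607. ] -172.2 [ 29. 147.] 269
red [309.8 205.9] [544.  128.1] 171.2 [22. 53.] 76
red [318.6 206. ] [543.7  97.8] 175.8 [21. 54.] 74
red [297.2 216.5] [507.3 170.9] 58.3 [17. 34.] 37
red [464.6 286.6] [ 271.6 -392.9] -177.0 [43. 77.] 206
blue [297.7 203.1] [553.4 169.7] 79.2 [23. 49.] 74
```

>>> step_arm([
  {"rotation": [0,0,-0.004],"dp": [0.004,0.002,0.1],"claw": 0.5},
  {"rotation": [0,0,-0.004],"dp": [0.004,0.002,0.2],"claw": 0.5},
  {"rotation": [0,0,-0.004],"dp": [0.004,0.002,0.3],"claw": 0.5},
  {"rotation": [0,0,-0.004],"dp": [0.004,0.002,0.353],"claw": 0.5},
  {"rotation": [0,0,-0.004],"dp": [0.004,0.002,0.353],"claw": 0.5},
])

```text
clock: 33.13
position: [532.3, 257.3, 74.4]
ee_rot: [0.034, 0.999, -0.001, -0.001]
wrist_force: [-0.6, 0.6, 0.6]
finger_gap: 42.3
grip_force: 0.0
```

>>> step_arm([
  {"rotation": [0,0,0],"dp": [0,0,0.05],"claw": 0.5},
  {"rotation": [0,0,0],"dp": [0,0,0.1],"claw": 0.5},
  {"rotation": [0,0,0],"dp": [0,0,0.14],"claw": 0.5},
  {"rotation": [0,0,0],"dp": [0,0,0.17],"claw": 0.5},
  {"rotation": [0,0,0],"dp": [0,0,0.17],"claw": 0.5},
])

```text
clock: 33.55
position: [532.6, 259.2, 24.3]
ee_rot: [0.033, 0.999, 0.0, -0.001]
wrist_force: [-0.1, -0.7, 1.4]
finger_gap: 42.8
grip_force: 0.0
```

>>> step_arm([
  {"rotation": [0,0,0],"dp": [0,0,0],"claw": 0.3},
  {"rotation": [0,0,0],"dp": [0,0,0],"claw": 0.2},
  {"rotation": [0,0,0],"dp": [0,0,0],"claw": 0},
  {"rotation": [0,0,0],"dp": [0,0,0],"claw": 0},
  {"rotation": [0,0,0],"dp": [0,0,0],"claw": 0},
])

```text
clock: 33.97
position: [533.1, 260.2, 25.6]
ee_rot: [0.033, 0.999, 0.001, 0.0]
wrist_force: [-0.7, 0.3, 6.3]
finger_gap: 13.2
grip_force: 59.6
```

>>> step_arm([
  {"rotation": [0,0,0],"dp": [0,0,0],"claw": 0},
  {"rotation": [0,0,0],"dp": [0,0,0],"claw": 0},
  {"rotation": [0,0,0],"dp": [0,0,0],"claw": 0},
  {"rotation": [0,0,0],"dp": [0,0,0],"claw": 0},
  {"rotation": [0,0,0],"dp": [0,0,0],"claw": 0},
])

```text
clock: 34.38
position: [533.1, 260.2, 25.6]
ee_rot: [0.032, 0.999, 0.001, 0.0]
wrist_force: [-1.6, -0.8, 6.0]
finger_gap: 13.1
grip_force: 59.6
```

```bash
python3 - <<'E'
from h import *
s=env.sense();print(s['position'],s['wrist_force'],s['finger_gap'],s['grip_force'],s['ee_rot'])
f=grab('top')
for b in blobs(f,'red')+blobs(f,'blue'): print(*b)
E
```

```text
[533.07989009 260.1694849   25.64852107] [-1.6488778  -0.76411052  6.01974579] 13.080525899977607 59.64503467082977 [3.24850041e-02 9.99471711e-01 9.65306360e-04 3.03449162e-04]
[93.5 39.7] [1176.   950.3] 53.6 [13. 53.] 25
[238.1 116.5] [865.4 386.3] 78.2 [22. 49.] 62
[267. 116.] [866.6 283.2] 89.7 [12. 54.] 39
[171.3 214.1] [514.1 607.2] -172.0 [ 29. 147.] 268
[309.9 205.2] [546.5 127.7] 171.0 [22. 52.] 74
[318.9 205.4] [545.9  96.9] 175.1 [23. 53.] 74
[296.1 216.1] [508.4 174.6] 74.9 [24. 37.] 58
[464.6 286.5] [ 271.9 -392.9] -176.0 [43. 76.] 205
[297.7 202.5] [555.8 169.8] 82.4 [21. 50.] 70
```

```bash
cat > pour.py <<'E'
from h import *
h=np.array([.065,.998,0])
def tcp(a,Lz,L=(502,-105.5)): 
    a=np.radians(a);return np.array([*L,Lz])+h*(201*np.cos(a)-11.6*np.sin(a))+Z*(201*np.sin(a)+11.6*np.cos(a))
D=lambda a:down(1.506,-np.radians(a))
E
python3 - <<'E'
from pour import *
plan([((533,260,155),D(0),0,70),(tcp(0,143),D(0),0,90),(tcp(0,118),D(0),0,90),(tcp(20,110),D(20),0,150),(tcp(40,103),D(40),0,150),(tcp(60,103),D(60),0,150)])
E
```

```text
slow rot [0.001, 0.0, 0.0] dp [0.0, 0.0, -0.216] claw 0 -> [533.0, 260.0, 90.0]
slow rot [0.0, 0.0, 0.0] dp [0.0, 0.0, -0.215] claw 0 -> [533.0, 260.0, 155.0]
slow rot [0.0, 0.0, 0.0] dp [0.012, -0.276, 0.0] claw 0 -> [524.0, 178.0, 155.0]
slow rot [0.0, 0.0, 0.0] dp [0.012, -0.276, 0.001] claw 0 -> [515.0, 95.0, 155.0]
slow rot [0.0, 0.0, 0.0] dp [0.0, 0.0, 0.083] claw 0 -> [515.0, 95.0, 130.0]
slow rot [-0.222, 0.0, 0.0] dp [0.0, -0.054, -0.2] claw 0 -> [514.0, 79.0, 190.0]
slow rot [-0.222, 0.0, 0.0] dp [0.0, -0.062, -0.205] claw 0 -> [511.0, 41.0, 241.0]
slow rot [-0.222, 0.0, 0.0] dp [0.0, -0.053, -0.227] claw 0 -> [508.0, -15.0, 283.0]
```

>>> step_arm([
  {"rotation": [0,0,0],"dp": [0,0,-0.02],"claw": 0},
  {"rotation": [0,0,0],"dp": [0,0,-0.06],"claw": 0},
  {"rotation": [0,0,0],"dp": [0,0,-0.11],"claw": 0},
  {"rotation": [0,0,0],"dp": [0,0,-0.16],"claw": 0},
  {"rotation": [0,0,0],"dp": [0,0,-0.216],"claw": 0},
])

```text
clock: 34.85
position: [532.3, 259.8, 90.6]
ee_rot: [0.033, 0.999, 0.001, -0.001]
wrist_force: [0.4, -0.1, -4.4]
finger_gap: 13.2
grip_force: 58.5
```

>>> step_arm([
  {"rotation": [0,0,0],"dp": [0,0,-0.05],"claw": 0},
  {"rotation": [0,0,0],"dp": [0,0,-0.1],"claw": 0},
  {"rotation": [0,0,0],"dp": [0,0,-0.15],"claw": 0},
  {"rotation": [0,0,0],"dp": [0,0,-0.19],"claw": 0},
  {"rotation": [0,0,0],"dp": [0,0,-0.215],"claw": 0},
])

```text
clock: 35.27
position: [532.9, 260.1, 156.2]
ee_rot: [0.033, 0.999, 0.001, 0.0]
wrist_force: [0.0, 0.4, -2.4]
finger_gap: 12.9
grip_force: 58.5
```

>>> step_arm([
  {"rotation": [0,0,0],"dp": [0,-0.02,0],"claw": 0},
  {"rotation": [0,0,0],"dp": [0.002,-0.07,0],"claw": 0},
  {"rotation": [0,0,0],"dp": [0.005,-0.13,0],"claw": 0},
  {"rotation": [0,0,0],"dp": [0.008,-0.2,0],"claw": 0},
  {"rotation": [0,0,0],"dp": [0.012,-0.276,0],"claw": 0},
])

```text
clock: 35.68
position: [522.5, 175.2, 152.7]
ee_rot: [0.033, 0.999, 0.0, -0.001]
wrist_force: [0.1, -0.8, -3.5]
finger_gap: 13.4
grip_force: 58.6
```

>>> step_arm([
  {"rotation": [0,0,0],"dp": [0.003,-0.075,0],"claw": 0},
  {"rotation": [0,0,0],"dp": [0.006,-0.145,0],"claw": 0},
  {"rotation": [0,0,0],"dp": [0.009,-0.205,0],"claw": 0},
  {"rotation": [0,0,0],"dp": [0.011,-0.25,0],"claw": 0},
  {"rotation": [0,0,0],"dp": [0.012,-0.276,0],"claw": 0},
])

```text
clock: 36.1
position: [513.6, 91.8, 153.0]
ee_rot: [0.034, 0.999, -0.0, -0.001]
wrist_force: [0.7, 0.1, -3.4]
finger_gap: 13.1
grip_force: 58.6
```

```bash
python3 - <<'E'
from pour import *
s=env.sense();print(s['position'],s['wrist_force'],s['finger_gap'])
f=grab('side');t=grab('top')
for b in blobs(f,'red')+blobs(f,'blue'): print(*b)
a=f['img'][40:290,230:430,::-1];b=t['img'][100:350,250:450,::-1]
cv2.imwrite('pics/d2.png',cv2.resize(np.hstack([a,b]),None,fx=2,fy=2,interpolation=cv2.INTER_CUBIC))
plan([(tcp(0,120),D(0),0,90),(tcp(20,112),D(20),0,150),(tcp(40,105),D(40),0,150),(tcp(60,105),D(60),0,150)])
E
```

```text
[513.57472663  91.79939859 152.99350214] [ 0.68260724  0.14114994 -3.44637938] 13.061089650129203
[398.2  84.4] [ 266.9 -399.2] -168.6 [49. 76.] 173
[389.2 104.5] [ 303.5 -312.1] 81.6 [ 33. 106.] 88
[184.7 282. ] [865.3 279. ] 88.1 [16. 57.] 105
[174.9 374.9] [853.4 498.1] 63.4 [22. 51.] 153
slow rot [0.0, -0.001, -0.002] dp [-0.003, 0.007, 0.072] claw 0 -> [515.0, 95.0, 132.0]
slow rot [-0.222, 0.0, 0.0] dp [0.0, -0.054, -0.2] claw 0 -> [514.0, 79.0, 192.0]
slow rot [-0.222, 0.0, 0.0] dp [0.001, -0.061, -0.205] claw 0 -> [511.0, 41.0, 243.0]
slow rot [-0.222, 0.0, 0.0] dp [0.0, -0.054, -0.227] claw 0 -> [508.0, -15.0, 285.0]
```

View pics/d2.png

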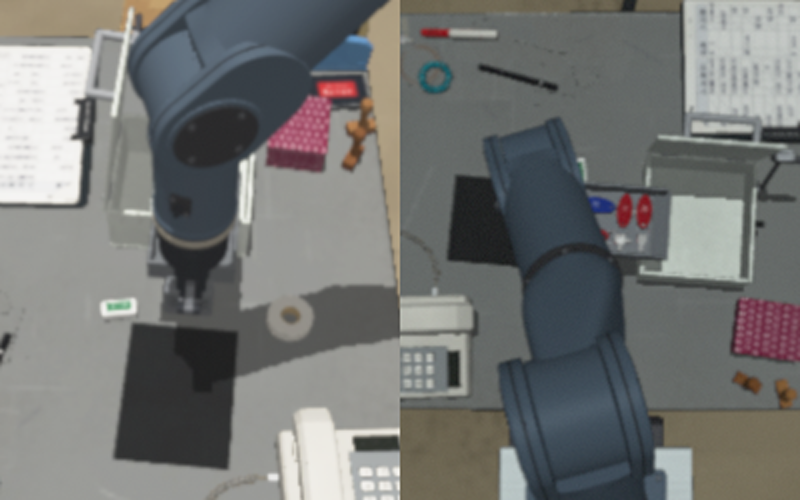

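Keys all in the tray, its lip over the box interior (top crop (668,225) inside wall (645,…)), lid propped. Tip.

>>> step_arm([
  {"rotation": [0,0,0],"dp": [0,-0.005,0.02],"claw": 0},
  {"rotation": [0,0,0],"dp": [0,-0.01,0.04],"claw": 0},
  {"rotation": [0,0,0],"dp": [0,-0.015,0.06],"claw": 0},
  {"rotation": [0,0,0],"dp": [0,-0.015,0.07],"claw": 0},
  {"rotation": [0,0,0],"dp": [0,-0.015,0.07],"claw": 0},
])

```text
clock: 36.62
position: [513.7, 90.9, 131.4]
ee_rot: [0.032, 0.999, 0.0, -0.001]
wrist_force: [0.5, 0.1, -4.0]
finger_gap: 13.3
grip_force: 58.6
```

>>> step_arm([
  {"rotation": [-0.044,0,0],"dp": [0,-0.004,-0.042],"claw": 0},
  {"rotation": [-0.089,0,0],"dp": [0,-0.012,-0.083],"claw": 0},
  {"rotation": [-0.133,0,0],"dp": [0,-0.023,-0.123],"claw": 0},
  {"rotation": [-0.178,0,0],"dp": [0,-0.037,-0.162],"claw": 0},
  {"rotation": [-0.222,0,0],"dp": [0,-0.054,-0.2],"claw": 0},
])

```text
clock: 37.03
position: [513.6, 74.6, 193.6]
ee_rot: [0.031, 0.984, 0.176, 0.006]
wrist_force: [0.3, 0.2, -3.8]
finger_gap: 13.2
grip_force: 58.9
```

>>> step_arm([
  {"rotation": [-0.044,0,0],"dp": [0,-0.006,-0.042],"claw": 0},
  {"rotation": [-0.089,0,0],"dp": [0,-0.016,-0.084],"claw": 0},
  {"rotation": [-0.133,0,0],"dp": [0,-0.028,-0.125],"claw": 0},
  {"rotation": [-0.178,0,0],"dp": [0,-0.044,-0.165],"claw": 0},
  {"rotation": [-0.222,0,0],"dp": [0,-0.061,-0.205],"claw": 0},
])

```text
clock: 37.45
position: [511.1, 35.4, 244.9]
ee_rot: [0.03, 0.939, 0.343, 0.012]
wrist_force: [-0.2, -1.4, -4.0]
finger_gap: 13.0
grip_force: 59.1
```

>>> step_arm([
  {"rotation": [-0.044,0,0],"dp": [0,-0.004,-0.046],"claw": 0},
  {"rotation": [-0.089,0,0],"dp": [0,-0.012,-0.092],"claw": 0},
  {"rotation": [-0.133,0,0],"dp": [0,-0.023,-0.138],"claw": 0},
  {"rotation": [-0.178,0,0],"dp": [0,-0.037,-0.183],"claw": 0},
  {"rotation": [-0.222,0,0],"dp": [0,-0.054,-0.227],"claw": 0},
])

```text
clock: 37.87
position: [507.5, -21.2, 286.2]
ee_rot: [0.028, 0.865, 0.501, 0.017]
wrist_force: [1.0, 0.6, -3.2]
finger_gap: 13.2
grip_force: 59.4
```

>>> step_arm([
  {"rotation": [0,0,0],"dp": [0,0,0],"claw": 0},
  {"rotation": [0,0,0],"dp": [0,0,0],"claw": 0},
  {"rotation": [0,0,0],"dp": [0,0,0],"claw": 0},
  {"rotation": [0,0,0],"dp": [0,0,0],"claw": 0},
  {"rotation": [0,0,0],"dp": [0,0,0],"claw": 0},
])

```text
clock: 38.28
position: [507.2, -18.8, 286.2]
ee_rot: [0.027, 0.866, 0.499, 0.016]
wrist_force: [0.8, 0.1, -2.7]
finger_gap: 12.8
grip_force: 59.4
```

>>> step_arm([
  {"rotation": [0,0,0],"dp": [0,0,0],"claw": 0},
  {"rotation": [0,0,0],"dp": [0,0,0],"claw": 0},
  {"rotation": [0,0,0],"dp": [0,0,0],"claw": 0},
  {"rotation": [0,0,0],"dp": [0,0,0],"claw": 0},
  {"rotation": [0,0,0],"dp": [0,0,0],"claw": 0},
])

```text
clock: 38.7
position: [507.2, -19.9, 285.8]
ee_rot: [0.028, 0.866, 0.5, 0.016]
wrist_force: [-0.6, 0.4, -3.5]
finger_gap: 13.2
grip_force: 59.4
```

```bash
python3 - <<'E'
from pour import *
s=env.sense();print(s['position'],s['wrist_force'],s['finger_gap'],s['ee_rot'],s['joint_pos'].round(2))
f=grab('side');t=grab('top')
for g in (f,t):
  for b in blobs(g,'red')+blobs(g,'blue'): print(*b)
a=f['img'][40:290,230:430,::-1];b=t['img'][100:350,250:450,::-1]
cv2.imwrite('pics/d3.png',cv2.resize(np.hstack([a,b]),None,fx=2,fy=2,interpolation=cv2.INTER_CUBIC))
E
```

```text
[507.23288474 -19.90094866 285.82993868] [-0.56278915  0.36871751 -3.47163162] 13.222800275890947 [0.02836793 0.8655379  0.49978639 0.01590502] [ 0.81  0.62 -0.46  1.81 -0.75  1.29  2.3 ]
[398.3  84.3] [ 266.6 -399.7] -172.5 [47. 75.] 171
[368.2 105.8] [ 371.8 -304.9] 70.8 [24. 53.] 36
[389.3 108.8] [ 304.5 -293.8] 72.8 [34. 61.] 55
[184.7 282. ] [865.3 279. ] 88.1 [16. 57.] 105
[174.9 374.9] [853.3 498.1] 63.2 [23. 51.] 154
[93.5 39.7] [1176.1  950.2] 53.6 [13. 52.] 26
[238.2 116.5] [865.3 385.9] 78.4 [22. 48.] 61
[267. 116.] [866.6 283.2] 89.7 [12. 54.] 39
[171.4 214. ] [514.6 607. ] -172.0 [ 30. 147.] 270
[398.  215.6] [ 511.2 -173.1] -159.8 [19. 21.] 25
[409.1 222. ] [ 489.2 -210.5] 101.9 [36. 46.] 83
[464. 285.] [ 276.9 -391.1] 171.3 [43. 66.] 171
```

View pics/d3.png

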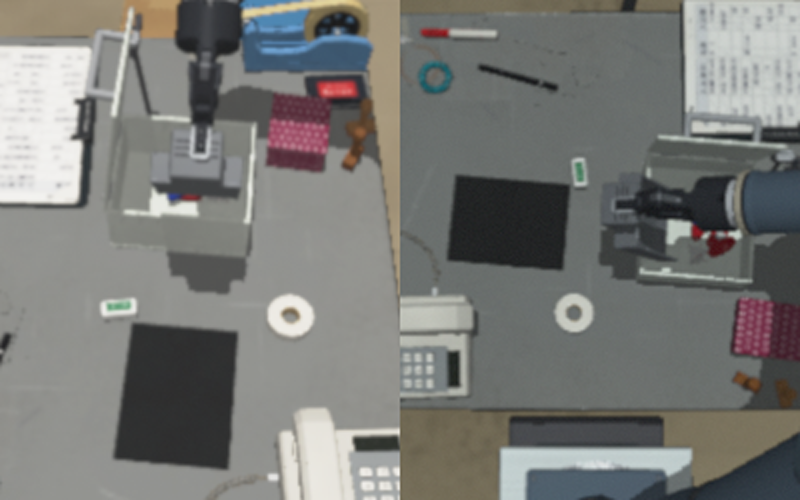

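Keys are in the box (blue and reds at (185,197) side, (715,235) top). One small shake, then level and return the tray.

>>> step_arm([
  {"rotation": [0,0,0],"dp": [0,0.04,0],"claw": 0},
  {"rotation": [0,0,0],"dp": [0,0,0],"claw": 0},
  {"rotation": [0,0,0],"dp": [0,0.04,0],"claw": 0},
  {"rotation": [0,0,0],"dp": [0,0,0],"claw": 0},
  {"rotation": [0,0,0],"dp": [0,0.03,0],"claw": 0},
])

```text
clock: 39.22
position: [507.1, -17.2, 291.4]
ee_rot: [0.03, 0.866, 0.499, 0.015]
wrist_force: [-1.3, -1.0, -3.4]
finger_gap: 13.0
grip_force: 59.4
```

```bash
python3 - <<'E'
from pour import *
plan([(tcp(40,115),D(40),0,150),(tcp(20,120),D(20),0,150),(tcp(0,140),D(0),0,150),((533,260,155),D(0),0,150),((533,260.2,60),D(0),0,100)])
E
```

```text
slow rot [0.222, 0.0, -0.003] dp [-0.002, -0.014, 0.231] claw 0 -> [512.0, 41.0, 253.0]
slow rot [0.222, 0.0, 0.0] dp [0.0, -0.016, 0.219] claw 0 -> [514.0, 79.0, 200.0]
slow rot [0.222, 0.0, 0.0] dp [0.0, -0.004, 0.169] claw 0 -> [515.0, 95.0, 152.0]
slow rot [0.0, 0.0, 0.0] dp [-0.012, 0.276, -0.006] claw 0 -> [524.0, 178.0, 153.0]
slow rot [0.0, 0.0, 0.0] dp [-0.012, 0.276, -0.005] claw 0 -> [533.0, 260.0, 155.0]
slow rot [0.0, 0.0, 0.0] dp [0.0, 0.001, 0.316] claw 0 -> [533.0, 260.0, 60.0]
```

>>> step_arm([
  {"rotation": [0.044,0,0],"dp": [0,-0.003,0.046],"claw": 0},
  {"rotation": [0.089,0,0],"dp": [0,-0.006,0.092],"claw": 0},
  {"rotation": [0.133,0,0],"dp": [0,-0.008,0.139],"claw": 0},
  {"rotation": [0.178,0,0],"dp": [0,-0.011,0.185],"claw": 0},
  {"rotation": [0.222,0,-0.003],"dp": [-0.002,-0.014,0.231],"claw": 0},
])

```text
clock: 39.63
position: [511.8, 42.9, 255.6]
ee_rot: [0.029, 0.94, 0.341, 0.012]
wrist_force: [0.8, 0.2, -2.9]
finger_gap: 13.1
grip_force: 59.3
```

>>> step_arm([
  {"rotation": [0.044,0,0],"dp": [0,-0.003,0.044],"claw": 0},
  {"rotation": [0.089,0,0],"dp": [0,-0.006,0.088],"claw": 0},
  {"rotation": [0.133,0,0],"dp": [0,-0.01,0.131],"claw": 0},
  {"rotation": [0.178,0,0],"dp": [0,-0.013,0.175],"claw": 0},
  {"rotation": [0.222,0,0],"dp": [0,-0.016,0.219],"claw": 0},
])

```text
clock: 40.05
position: [514.3, 81.5, 202.2]
ee_rot: [0.031, 0.984, 0.173, 0.007]
wrist_force: [-1.0, -0.8, -3.3]
finger_gap: 13.2
grip_force: 59.2
```

>>> step_arm([
  {"rotation": [0.044,0,0],"dp": [0,-0.001,0.034],"claw": 0},
  {"rotation": [0.089,0,0],"dp": [0,-0.002,0.068],"claw": 0},
  {"rotation": [0.133,0,0],"dp": [0,-0.003,0.101],"claw": 0},
  {"rotation": [0.178,0,0],"dp": [0,-0.003,0.135],"claw": 0},
  {"rotation": [0.222,0,0],"dp": [0,-0.004,0.169],"claw": 0},
])

```text
clock: 40.47
position: [515.4, 97.8, 154.2]
ee_rot: [0.031, 1.0, -0.001, 0.002]
wrist_force: [-0.2, -0.7, -2.8]
finger_gap: 13.1
grip_force: 59.2
```

>>> step_arm([
  {"rotation": [0,0,0],"dp": [-0.001,0.03,-0.006],"claw": 0},
  {"rotation": [0,0,0],"dp": [-0.004,0.09,-0.006],"claw": 0},
  {"rotation": [0,0,0],"dp": [-0.007,0.15,-0.006],"claw": 0},
  {"rotation": [0,0,0],"dp": [-0.01,0.21,-0.006],"claw": 0},
  {"rotation": [0,0,0],"dp": [-0.012,0.276,-0.006],"claw": 0},
])

```text
clock: 40.88
position: [524.1, 180.1, 156.5]
ee_rot: [0.032, 0.999, 0.002, 0.001]
wrist_force: [0.0, 0.1, -2.5]
finger_gap: 13.5
grip_force: 59.2
```

>>> step_arm([
  {"rotation": [0,0,0],"dp": [-0.003,0.07,0],"claw": 0},
  {"rotation": [0,0,0],"dp": [-0.006,0.14,0],"claw": 0},
  {"rotation": [0,0,0],"dp": [-0.009,0.2,0],"claw": 0},
  {"rotation": [0,0,0],"dp": [-0.012,0.25,0],"claw": 0},
  {"rotation": [0,0,0],"dp": [-0.012,0.276,-0.005],"claw": 0},
])

```text
clock: 41.3
position: [532.7, 264.1, 157.7]
ee_rot: [0.031, 1.0, 0.002, 0.001]
wrist_force: [0.5, 0.5, -3.6]
finger_gap: 13.4
grip_force: 59.2
```

```bash
python3 - <<'E'
from pour import *
s=env.sense();q=R.from_quat(s['ee_rot']);print(s['position'],s['wrist_force'],s['ee_rot'])
f=grab('side');t=grab('top')
for g in (f,t):
  for b in blobs(g,'red')+blobs(g,'blue'): print(*b)
a=f['img'][40:290,230:430,::-1];b=t['img'][100:350,250:450,::-1]
cv2.imwrite('pics/d4.png',cv2.resize(np.hstack([a,b]),None,fx=2,fy=2,interpolation=cv2.INTER_CUBIC))
G=R.from_quat([3.2485e-02,9.9947e-01,9.653e-04,3.03e-04])
plan([((532,259.5,60),G,0,100),((532,259.5,27),G,0,100)])
E
```

```text
[532.74508031 264.08572179 157.69230679] [ 0.53896865  0.52398687 -3.5832182 ] [3.06192971e-02 9.99528939e-01 1.92153865e-03 8.16200329e-04]
[184.7 282. ] [865.3 279. ] 88.1 [16. 57.] 105
[174.9 374.9] [853.3 498.1] 63.2 [23. 51.] 154
[89.  71.1] [1048.9  954. ] 51.4 [12. 48.] 25
[238.2 116.5] [865.3 385.9] 78.4 [22. 48.] 61
[267. 116.] [866.6 283.2] 89.7 [12. 54.] 39
[171.3 214. ] [514.5 607. ] -172.2 [ 29. 147.] 269
[409.2 220.6] [ 494.1 -211.1] 155.3 [41. 57.] 104
[464.6 286.6] [ 271.8 -393. ] -176.1 [43. 76.] 203
[399.5 209.6] [ 532.  -178.6] 51.3 [23. 49.] 73
slow rot [0.001, 0.001, 0.003] dp [0.003, -0.013, 0.326] claw 0 -> [532.0, 260.0, 60.0]
slow rot [0.0, 0.0, 0.0] dp [0.0, -0.001, 0.11] claw 0 -> [532.0, 259.0, 27.0]
```

View pics/d4.png

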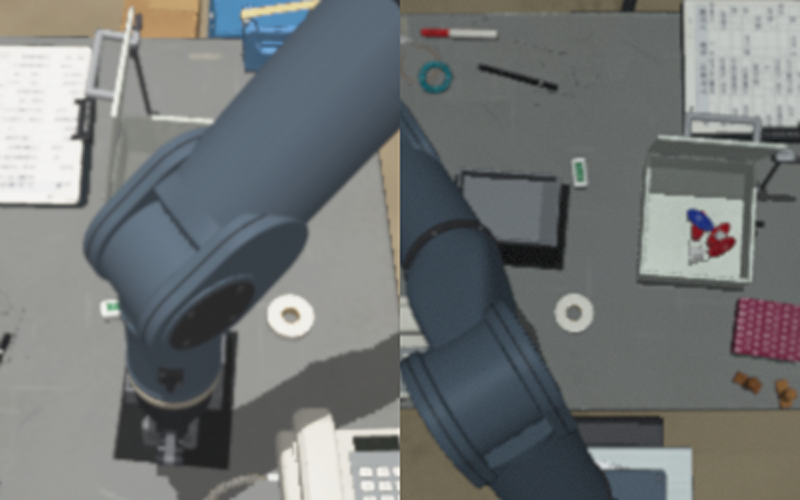

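Tray visibly empty where seen (515,205), keys in the box (700–725, 215–250), lid propped. Setting the tray down.

>>> step_arm([
  {"rotation": [0,0,0.003],"dp": [0.003,-0.013,0.06],"claw": 0},
  {"rotation": [0,0,0.003],"dp": [0.003,-0.013,0.13],"claw": 0},
  {"rotation": [0,0,0.003],"dp": [0.003,-0.013,0.2],"claw": 0},
  {"rotation": [0,0,0.003],"dp": [0.003,-0.013,0.27],"claw": 0},
  {"rotation": [0,0,0.003],"dp": [0.003,-0.013,0.32],"claw": 0},
])

```text
clock: 41.82
position: [531.8, 255.9, 60.0]
ee_rot: [0.034, 0.999, -0.0, 0.001]
wrist_force: [0.3, 0.2, -1.9]
finger_gap: 13.1
grip_force: 59.3
```

>>> step_arm([
  {"rotation": [0,0,0],"dp": [0,0,0],"claw": 0},
  {"rotation": [0,0,0],"dp": [0,0,0.04],"claw": 0},
  {"rotation": [0,0,0],"dp": [0,0,0.07],"claw": 0},
  {"rotation": [0,0,0],"dp": [0,0,0.09],"claw": 0},
  {"rotation": [0,0,0],"dp": [0,0,0.09],"claw": 0},
])

```text
clock: 42.23
position: [531.9, 257.4, 33.8]
ee_rot: [0.034, 0.999, 0.0, 0.001]
wrist_force: [0.9, 0.7, -2.9]
finger_gap: 13.4
grip_force: 59.3
```

```bash
python3 - <<'E'
from pour import *
G=R.from_quat([3.2485e-02,9.9947e-01,9.653e-04,3.03e-04])
print(env.sense()['position'],env.sense()['wrist_force'])
plan([((532,259.5,25.5),G,0,100)])
E
```

```text
[531.85494448 257.35559544  33.82738468] [ 0.90805564  0.66565811 -2.92582402]
slow rot [-0.001, 0.001, -0.002] dp [0.0, 0.007, 0.028] claw 0 -> [532.0, 259.0, 25.0]
```

>>> step_arm([
  {"rotation": [0,0,0],"dp": [0,0.007,0.01],"claw": 0},
  {"rotation": [0,0,0],"dp": [0,0.007,0.02],"claw": 0},
  {"rotation": [0,0,0],"dp": [0,0.007,0.029],"claw": 0},
  {"rotation": [0,0,0],"dp": [0,0.007,0.029],"claw": 0},
  {"rotation": [0,0,0],"dp": [0,0.007,0.029],"claw": 0},
])

```text
clock: 42.65
position: [532.5, 260.4, 25.9]
ee_rot: [0.033, 0.999, 0.001, 0.002]
wrist_force: [0.5, 0.7, -1.2]
finger_gap: 13.3
grip_force: 59.4
```

>>> step_arm([
  {"rotation": [0,0,0],"dp": [0,0,0],"claw": 0.2},
  {"rotation": [0,0,0],"dp": [0,0,0],"claw": 0.45},
  {"rotation": [0,0,0],"dp": [0,0,0],"claw": 0.45},
  {"rotation": [0,0,0],"dp": [0,0,0],"claw": 0.45},
  {"rotation": [0,0,0],"dp": [0,0,0],"claw": 0.45},
])

```text
clock: 43.07
position: [532.4, 260.2, 25.8]
ee_rot: [0.033, 0.999, 0.001, 0.001]
wrist_force: [0.1, -0.6, 0.8]
finger_gap: 38.3
grip_force: 0.0
```

>>> step_arm([
  {"rotation": [0,0,0],"dp": [0,0,-0.06],"claw": 0.45},
  {"rotation": [0,0,0],"dp": [0,0,-0.15],"claw": 0.45},
  {"rotation": [0,0,0],"dp": [0,0,-0.25],"claw": 0.45},
  {"rotation": [0,0,0],"dp": [0,0,-0.35],"claw": 0.45},
  {"rotation": [0,0,0],"dp": [0,0,-0.45],"claw": 0.45},
])

```text
clock: 43.48
position: [531.8, 259.9, 162.1]
ee_rot: [0.033, 0.999, 0.001, 0.001]
wrist_force: [1.2, 0.8, 0.2]
finger_gap: 38.3
grip_force: 0.0
```

>>> step_arm([
  {"rotation": [0,0,0],"dp": [-0.05,0.3,-0.3],"claw": 0.45},
  {"rotation": [0,0,0],"dp": [-0.05,0.3,-0.3],"claw": 0.45},
  {"rotation": [0,0,0],"dp": [-0.05,0.3,-0.3],"claw": 0.45},
  {"rotation": [0,0,0],"dp": [-0.05,0.3,-0.3],"claw": 0.45},
  {"rotation": [0,0,0],"dp": [-0.05,0.3,-0.3],"claw": 0.45},
])

```text
clock: 43.9
position: [552.9, 351.5, 252.5]
ee_rot: [0.032, 0.999, 0.002, 0.003]
wrist_force: [0.5, -0.4, -0.9]
finger_gap: 38.4
grip_force: 0.0
```

>>> step_arm([
  {"rotation": [0,0,0],"dp": [-0.05,0.3,0],"claw": 0.45},
  {"rotation": [0,0,0],"dp": [-0.05,0.3,0],"claw": 0.45},
  {"rotation": [0,0,0],"dp": [-0.05,0.3,0],"claw": 0.45},
  {"rotation": [0,0,0],"dp": [-0.05,0.3,0],"claw": 0.45},
  {"rotation": [0,0,0],"dp": [-0.05,0.3,0],"claw": 0.45},
])

```text
clock: 44.32
position: [573.4, 436.4, 249.0]
ee_rot: [0.033, 0.999, -0.001, 0.0]
wrist_force: [-0.0, -0.3, -0.0]
finger_gap: 38.3
grip_force: 0.0
```

```bash
python3 - <<'E'
from h import *
import pickle
s=env.sense();print(s['position'],s['wrist_force'])
f=grab('side');t=grab('top');pickle.dump({'side':f,'top':t},open('f1.pkl','wb'))
F=pickle.load(open('f0.pkl','rb'))
for g in (f,t):
  for b in blobs(g,'red',8,8)+blobs(g,'blue',8,8): print(*b)
# black mat/tray outline comparison with start: changed pixels around the tray
for n,g in(('side',f),('top',t)):
  d=(np.abs(g['img'].astype(int)-F[n]['img']).max(2)>40).astype(np.uint8)
  k,l,st,c=cv2.connectedComponentsWithStats(d)
  print(n,[(c[i].round(0).tolist(),st[i,2:].tolist()) for i in range(1,k) if st[i,4]>12])
E
```

```text
[573.39197608 436.35488846 248.96356573] [-0.04146019 -0.25602546 -0.00261548]
[390.6  83.5] [ 292.6 -400.7] 69.9 [20. 39.] 33
[369.   93.6] [ 366.9 -355. ] 82.8 [17. 45.] 23
[378.2  94.8] [ 337.3 -350.3] -162.4 [26. 37.] 26
[368.6 105.2] [ 370.6 -305.7] 64.9 [21. 49.] 35
[332.7 127.2] [ 486.6 -215.3] 83.7 [33. 48.] 79
[323.3 124.1] [ 515.8 -226.9] 63.2 [12. 16.] 12
[325.8 137. ] [ 507.8 -177.6] -136.4 [21. 27.] 35
[184.7 281.9] [864.6 279.3] 88.5 [16. 56.] 104
[319.7 133.4] [ 526.7 -190.7] 56.9 [22. 52.] 73
[174.9 374.9] [852.8 498.2] 63.4 [22. 51.] 153
[93.2 39.6] [1175.4  950.5] 50.5 [12. 51.] 23
[113.1  54.2] [1113.   866.1] -137.6 [10. 46.] 16
[88.9 71. ] [1048.2  953.4] 51.2 [11. 50.] 22
[111.9  69.7] [1051.3  864.9] 51.5 [ 9. 44.] 16
[109.8  84.9] [991.6 867. ] 54.0 [11. 41.] 22
[86.8 86.7] [986.4 955.1] 56.6 [ 9. 53.] 17
[108.4 100.8] [929.6 866.4] 57.9 [ 9. 41.] 18
[ 84.8 103.9] [919.6 955.8] 57.3 [11. 43.] 23
[238.1 116.5] [864.6 385.8] 77.3 [22. 47.] 60
[267. 116.] [865.9 282.9] 89.7 [12. 54.] 39
[171.3 215.7] [508.3 606.3] -170.3 [ 29. 136.] 242
[397.8 216.1] [ 509.2 -172
[... 2091 characters left out ...]
, 15, 39]), ([194.0, 184.0], [5, 14, 39]), ([435.0, 185.0], [8, 14, 22]), ([184.0, 183.0], [4, 4, 13]), ([183.0, 188.0], [4, 4, 15]), ([171.0, 197.0], [9, 11, 45]), ([317.0, 199.0], [20, 3, 33]), ([298.0, 203.0], [15, 8, 89]), ([402.0, 223.0], [37, 35, 609]), ([429.0, 213.0], [6, 11, 38]), ([294.0, 217.0], [15, 9, 93]), ([323.0, 228.0], [11, 3, 13]), ([437.0, 236.0], [21, 10, 87]), ([277.0, 279.0], [4, 6, 20]), ([276.0, 287.0], [4, 7, 13]), ([114.0, 340.0], [60, 100, 3907]), ([234.0, 380.0], [149, 56, 5516]), ([150.0, 382.0], [25, 43, 718]), ([344.0, 359.0], [11, 4, 27]), ([374.0, 366.0], [14, 18, 99]), ([359.0, 363.0], [9, 7, 36]), ([163.0, 368.0], [3, 7, 15]), ([384.0, 392.0], [5, 8, 23])]
```

```bash
python3 -c "
from h import *
print(order.sign_off())"
```

```text
the job is handed in; nothing more can be done
None
```

The job is handed in: the lid is propped on its stay, all four keys were tipped into the box (the three reds partly overlap in the last images), and the empty tray is back within 1 mm of its start on the mat. I left everything else alone, including the tags by the bottle.

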